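# Put the tea station away: tin and cup into the tiers they fit, tray stacked on top

## Task

Put the tea station away on the stepped wooden rack, each thing in the tier that suits its height: stand the green tea tin upright on the lower tier, which is tall enough for it, and the loose green-banded espresso cup upright on the upper tier with the little headroom, beside its twin, both far enough in that their bodies do not stick out over the front edge of their own board (the cup's handle may). Also stack the wooden tray on top of the rack so that its four feet drop into the four sockets and it sits flat. Do not push the tumbler and the cup that already stand on the rack out of place.

Things in the scene. Friction and masses are not known exactly. Their poses are not given: they have to be found in the camera images.
- rack: Fixed stepped rack: three light wooden boards 10 mm thick, 280 mm wide (its y), in a black rod frame, open to the front (-x). Origin: on the counter, middle of its 152 mm deep footprint; x to the back, z up. All boards end at x = +76 mm; each starts 34 mm further back than the one below. The +y half (robot's left) of both tiers is free; a tumbler and the twin cup stand in the -y half.
- rack_lower (a point): Middle of the lower board's front edge, on its upper face, 16 mm above the counter, 76 mm before the rack's origin; axes as the rack. Headroom over this tier 102 mm. At y = +-133 mm 7 mm rods stand 44 mm behind this edge and at the back, with thin side and back rails 30 mm over the board. The middle board above starts 34 mm behind this edge.
- rack_upper (a point): Middle of the middle board's front edge (floor of the shallow upper tier), on its upper face, 128 mm above the counter, 42 mm before the rack's origin; axes as the rack. Headroom 64 mm. Rods and rails as on the lower tier. The top board above starts 34 mm behind this edge.
- rack_seat (a point): Centre of the top board's upper face (202 mm above the counter, 34 mm behind the rack's origin), midway between the four square sockets; axes as the rack. Sockets are 18 x 18 mm, right through the 10 mm board, centred 28 mm before and behind and 95 mm to either side of this point.
- tin: Green round tea tin with a tan lid, loose, 0.19 kg: body 66 mm in diameter up to 70 mm, lid 69 mm in diameter to 89 mm height. Origin: centre of its underside; z up.
- cup: Espresso cup, white with a green band, loose, 0.11 kg, 51 mm high, round body 63 mm across at the rim, 43 mm at the foot; loop handle 11 mm thick along the cup's own -y, ending 57 mm from the axis, at 12 to 50 mm height. It starts with the handle pointing roughly away from the robot. Origin: under the middle of cup and handle together, on the underside; z up.
- cup_axis (a point): Centre of the cup's foot, on the axis of its round body (13 mm along the cup's +y from cup); axes as the cup.
- tray: Loose wooden stacking tray, 84 mm (its x) by 230 mm (its y), 0.32 kg, walls 30 mm high, on four dark square lugs, 12.5 mm wide and 8 mm long, at x = +-28, y = +-95 mm. A centre divider along its x carries a grip bar. Origin: centre, level with the lug ends (on the counter at the start); z up. A half turn makes no difference.
- tray_grip (a point): Centre of the tray's grip bar, 58 mm above the lug ends; the bar is 70 mm long along the tray's x, 16 mm thick in y and 20 mm high; the tray's walls end 38 mm above the lug ends.
- tray_base (a point): Centre of the tray's flat underside, 8 mm above the lug ends. It coincides with rack_seat when the tray is seated.
- tumbler: Teal glass tumbler, 68 mm in diameter, 84 mm high, on the lower tier, in its -y half; stays there. Origin: centre of its underside.
- twin_cup: The twin of the cup, on the upper tier, in its -y half; stays there. Origin as cup.
Things that resemble listed ones, but are neither listed nor needed, are in the scene too. What is shaped like the tin but red is not meant.

How it is judged:
By the outcome, as a careful person would: the job done as asked, in the order asked, and still so for the second after the job is handed in, with the robot touching nothing.
It also fails if it takes over 72 s, if anything falls off the work surface, if the arm or the gripper's body presses on something with over 40 N, if the wrist force passes 120 N, or if a joint passes its speed limit or range.

## Robot

A 6-joint arm with a two-finger parallel gripper is mounted at the origin on a cart in front of the work surface, level with it; the furniture and walls round the work are solid. World frame = base frame: x ahead of the robot, y to its left, z up, the work surface at z = 0. Lengths are in mm, angles in degrees, forces in N, time in s.
With the tool pointing down it reaches from about 350 to 925 mm from the base axis. Payload 6.4 kg.
Tool frame: the origin (TCP) lies between the finger pads; the fingertips stand 22 mm ahead of it and the grasp point (between the pads) lies 3 mm ahead of it (arm.finger_overhang is the z of the fingertips in the tool frame, in mm); z points along the fingers, y is the direction in which the jaws open and shut (so a half turn about z gives the same grasp; the last joint's range is limited). The gripper opens to 94 mm and grips with 3 to 60 N. Pads are 16 mm wide; open, the fingers measure 119 mm over their backs; the gripper's body (75 mm by 177 mm) begins 78 mm behind the grasp point.
Start: joints at [-75.292, 14.043, 89.255, -0, 76.702, -9.975], TCP at [271.444, -590.62, 190.455] pointing down, gripper open.
Joint ranges: [-179.41, 179.41], [-58.25, 129.5], [7.25, 145.43], [-54.29, 234.29], [11.92, 165.04], [-157.13, 157.13]. Speed limits (degrees/s): [147.25, 147.25, 180, 180, 180, 180].

## Interface

Orientations are given as [roll, pitch, yaw] about the fixed x, y, z axes, in that order (R = Rz(yaw) Ry(pitch) Rx(roll)).
In Python, from rig import arm gives the robot as it stands.
- The arm moves only by the tool arm_command, never from a script. Its argument "commands" is a list of rows, each a list of 3 entries, a list of its own where there are three numbers: the opening, from 0 (shut) to 1 (fully open), then the shift along the tool's x, y, z in cm, then the turn about the tool's z in units of 5 degrees (1.0 is 5 degrees). In form: [[fingers, [x, y, z], yaw], ...]. A call has 1 to 20 rows; each row shifts and turns the pose as measured when the row begins, along the tool's axes as they then stand; what a row does not reach is not made up. A row lasts 1/10 s, in which the tool goes at most 50 mm and 8.59 degrees, less where a joint would pass 70% of its speed; a pose out of reach is approached as far as the arm can. A call is refused whole if a number of a shift passes 5 or a number of a turn 1, either way. A call with a gripper value outside its range is refused whole. The fingers move at their own pace and stop on an object; "grip_force" is the grip in N (left out, the last holds). Time passes only in rows, so rows that do not move let the fingers close. It gives the time, the measured TCP pose, the force and the opening at its end, in the units of the state.
- arm.get_obs(): the state, without advancing time (a new reading comes with each control period).
- arm.grab_frame(name): name is "scene" or "top" or "wrist"; returns the picture (420x560x3 uint8, red, green, blue); there is no depth.
- arm.get_calibration(name): a dict with "K" (3x3 intrinsics, pixels), "k1" (the pictures are not rectified: a ray, as slopes to the right and down, at radius r is drawn at 1 + k1 r^2 times it, then the intrinsics apply), "rvec" (rotation vector, rad) and "tvec" (3), from world to camera coordinates, as OpenCV has them; the wrist camera has in their place "mount" (4x4, takes a point from camera to tool coordinates, whose origin is the TCP and whose axes are the flange's). Camera axes: x right, y down, z forward; pixel columns grow to the right and rows downward; lengths in mm; the calibration is good to about 2 mm. A picture is of the moment at which its call begins: read the wrist's pose just before it. get_calibration takes no time and is no camera call.
- arm.sign_off(): hands the job in, once; it reports no verdict.
The state is a dict: "time_s": time; "q": joint angles; "joint_velocities": joint speeds; "joint_efforts": joint torques, N m; "tool_pos": TCP position; "tcp_rot": TCP orientation; "wrist_force": force on the tool from outside, world axes, zero at the start; "wrist_torque": the same for the moment, N m; "gripper_width": finger opening in mm.
Only numpy, scipy, OpenCV 4.12 (cv2) and the standard library are available. Lean on these libraries where they do the work, as an engineer would, in place of code of your own. Each camera call takes 0.05 s, during which the arm holds its last target.

## Working session

There is one attempt and no reset: what is moved stays moved. The work goes in short steps, Python scripts to look and compute and a tool call to move; the robot and the scene stay as the last step left them, time stands still between calls to the robot, and variables do not carry over. Pictures are saved under pics/ and viewed, and the job is handed in when it is done.

Besides the shell and the picture viewer there is one more tool, called after "Request:" as name([rows], argument=value, ...), one row to a line, values as JSON. arm_command: Moves the arm, as the interface text tells. Its arguments: {"type":"object","properties":{"commands":{"type":"array"},"grip_force":{"type":"number"}},"required":["commands"]}

```bash
ls; mkdir -p pics; python3 - <<'E'
from rig import arm
import cv2,numpy as np
print(arm.get_obs())
for n in ["scene","top","wrist"]:
    c=arm.get_calibration(n); print(n,c)
    f=arm.grab_frame(n); cv2.imwrite(f"pics/{n}0.png",cv2.cvtColor(f,cv2.COLOR_RGB2BGR))
E
```

```text
pics
{'time_s': 0.0, 'q': array([-7.52936269e+01,  1.40831999e+01,  8.93237144e+01,  4.32968083e-04,
        7.67024627e+01, -9.97460277e+00]), 'joint_velocities': array([ 0.09160326,  0.02088176,  0.01763734, -0.05566114, -0.01718058,
        0.09607755]), 'joint_efforts': array([ 2.04601806e-04, -4.15842533e+01, -3.14595294e+01,  6.86218240e-02,
        3.33304354e-02, -1.21572166e-04]), 'tool_pos': array([ 271.26954381, -589.9991688 ,  189.36688919]), 'tcp_rot': array([-1.79892349e+02, -1.93601569e-02,  2.46808577e+01]), 'wrist_force': array([-0.36825485,  1.14215099,  0.03661095]), 'wrist_torque': array([ 0.01741006, -0.00872802, -0.00075105]), 'gripper_width': 93.86514541531258}
scene {'K': array([[543.66531045,   0.        , 280.15436278],
       [  0.        , 543.66531045, 206.12297635],
       [  0.        ,   0.        ,   1.        ]]), 'k1': -0.0704888262079367, 'rvec': array([ 2.04335116, -1.08377407,  0.48846657]), 'tvec': array([-294.60228668,  368.35586775, 1524.64985765])}
top {'K': array([[447.35497216,   0.        , 287.0033466 ],
       [  0.        , 447.35497216, 208.54368065],
       [  0.        ,   0.        ,   1.        ]]), 'k1': -0.010160563905261294, 'rvec': array([ 2.09660313, -2.14364262,  0.22032623]), 'tvec': array([  -6.65613301,  493.85668547, 1392.60851119])}
wrist {'K': array([[322.59101564,   0.        , 280.93470333],
       [  0.        , 322.59101564, 213.38925015],
       [  0.        ,   0.        ,   1.        ]]), 'k1': -0.0665339174049039, 'mount': array([[-1.33012077e-04, -9.62251219e-01, -2.72162771e-01,
         7.86958146e+01],
       [ 9.99999909e-01, -2.38255068e-04,  3.53645593e-04,
        -9.15546398e-01],
       [-4.05140063e-04, -2.72162700e-01,  9.62251163e-01,
        -1.93943416e+02],
       [ 0.00000000e+00,  0.00000000e+00,  0.00000000e+00,
         1.00000000e+00]])}
```

View pics/scene0.png

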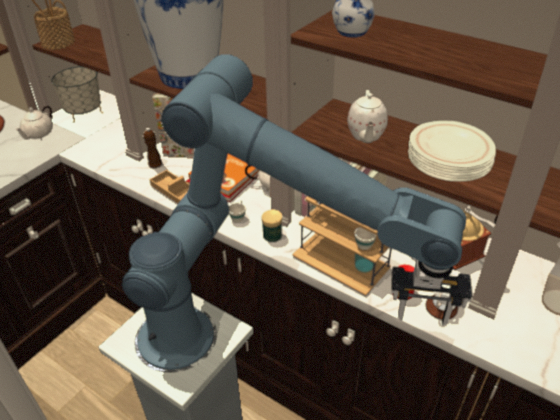

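View pics/top0.png

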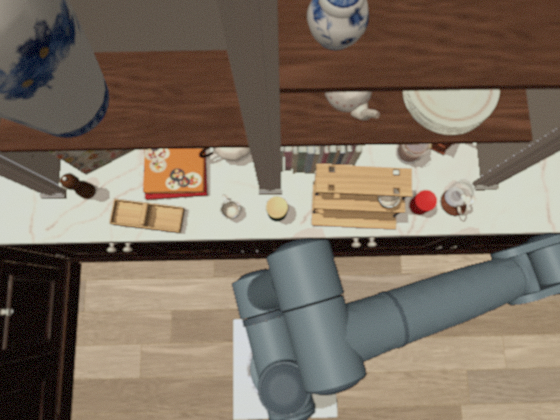

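View pics/wrist0.png

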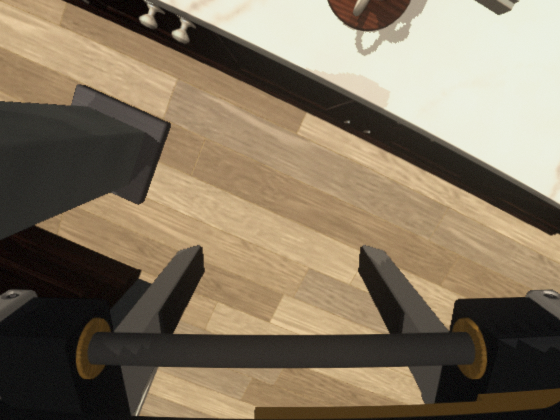

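```bash
cat > h.py <<'E'
from rig import arm
import cv2,numpy as np
from scipy.spatial.transform import Rotation as Ro
def pose():
    o=arm.get_obs(); return np.array(o['tool_pos']),Ro.from_euler('xyz',o['tcp_rot'],degrees=True).as_matrix(),o
def cam(n,P=None):
    c=arm.get_calibration(n)
    if n=='wrist':
        p,R,_=P if P is not None else pose(); m=c['mount']; Rc=R@m[:3,:3]; t=p+R@m[:3,3]
    else:
        Rw=cv2.Rodrigues(c['rvec'])[0]; Rc=Rw.T; t=-Rw.T@c['tvec']
    return c['K'],c['k1'],Rc,t
def ray(C,uv):
    K,k1,Rc,t=C; d=cv2.undistortPoints(np.array([[uv]],float),K,np.array([k1,0,0,0,0.]))[0,0]
    v=Rc@np.array([d[0],d[1],1]); return t,v/np.linalg.norm(v)
def onz(C,uv,z):
    t,v=ray(C,uv); return t+v*(z-t[2])/v[2]
def proj(C,X):
    K,k1,Rc,t=C; X=np.atleast_2d(np.array(X,float)); rv=cv2.Rodrigues(Rc.T)[0]
    return cv2.projectPoints(X,rv,-Rc.T@t,K,np.array([k1,0,0,0,0.]))[0][:,0]
def shot(n,name,crop=None,scale=1):
    P=pose(); C=cam(n,P); f=cv2.cvtColor(arm.grab_frame(n),cv2.COLOR_RGB2BGR)
    np.savez(f'pics/{name}.npz',R=P[1],p=P[0]); cv2.imwrite(f'pics/{name}_raw.png',f); save(f,name,crop,scale); return f,C
def save(f,name,crop=None,scale=1):
    if crop: f=f[crop[1]:crop[3],crop[0]:crop[2]]
    if scale!=1: f=cv2.resize(f,None,fx=scale,fy=scale,interpolation=cv2.INTER_CUBIC)
    cv2.imwrite(f'pics/{name}.png',f)
def load(n,name):
    z=np.load(f'pics/{name}.npz'); return cv2.imread(f'pics/{name}_raw.png'),cam(n,(z['p'],z['R'],None))
def to(x,y,z,yaw=None):
    p,R,o=pose(); d=R.T@(np.array([x,y,z])-p)/10
    print('pos',p.round(1),'rot',o['tcp_rot'].round(2),'w',round(o['gripper_width'],1),'F',o['wrist_force'].round(1),'t',round(o['time_s'],2))
    # yaw convention: roll ~180; turning +a about tool z lowers yaw
    s=''
    if yaw is not None:
        dy=(yaw-o['tcp_rot'][2]+90)%180-90; s=f'turn units {-dy/5:.2f}'
    print('shift cm',d.round(2),s)
E
python3 - <<'E'
from h import *
C=cam('top')
for n,uv,z in [('tin',(277,207),89),('cup',(232,211),50),('tray',(147,216),60),('red',(424,202),89),('pillarbase',(270,192),0),('pillarfrontleft',(260,193),0),('pillarfr',(282,193),0),('counter edge',(300,237),0),('rack FLtop',(314,194),202),('rack BL top',(316,166),202),('rack FR',(410,200),202),('rack BR',(411,168),202),('lowFL',(313,226),16),('lowFR',(397,228),16)]: print(n,onz(C,uv,z).round(0))
f=cv2.imread('pics/top0.png'); save(f,'top0c',(90,130,490,250),2)
f=cv2.imread('pics/scene0.png'); save(f,'scene0c',(130,130,480,330),2.2)
print(cam('scene')[3],C[3])
E
```

```text
tin [491.  14.  89.]
cup [489. 159.  50.]
tray [477. 429.  60.]
red [ 497. -449.   89.]
pillarbase [561.  38.   0.]
pillarfrontleft [559.  71.   0.]
pillarfr [557.  -3.   0.]
counter edge [407. -59.   0.]
rack FLtop [504. -95. 202.]
rack BL top [ 588. -104.  202.]
rack FR [ 480. -372.  202.]
rack BR [ 576. -383.  202.]
lowFL [ 440. -102.   16.]
lowFR [ 427. -377.   16.]
[-593.12842893 -789.9620788  1253.47210655] [ 208.48983539   -2.96827311 1462.81248737]
```

View pics/top0c.png

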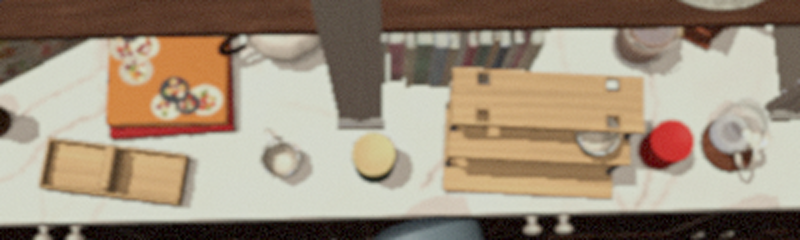

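View pics/scene0c.png

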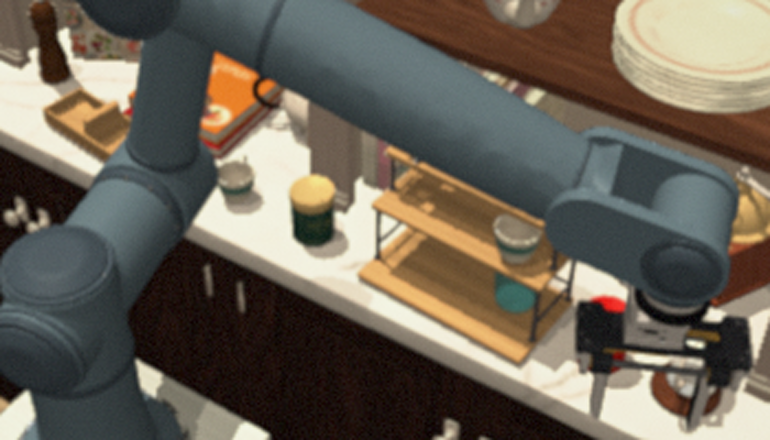

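```bash
python3 - <<'E'
from h import *
C=cam('top');S=cam('scene')
a,v1=ray(C,(20,150));_,v2=ray(C,(520,146)); n=np.cross(v1,v2)
for uv in [(520,200),(400,165),(310,140)]:
    t,v=ray(S,uv); s=n@(a-t)/(n@v); print((t+v*s).round())
f=cv2.imread('pics/scene0.png'); save(f,'scene0d',(260,60,560,280),2.6)
E
```

```text
[ 561. -686.  424.]
[ 576. -365.  392.]
[591. -67. 359.]
```

View pics/scene0d.png

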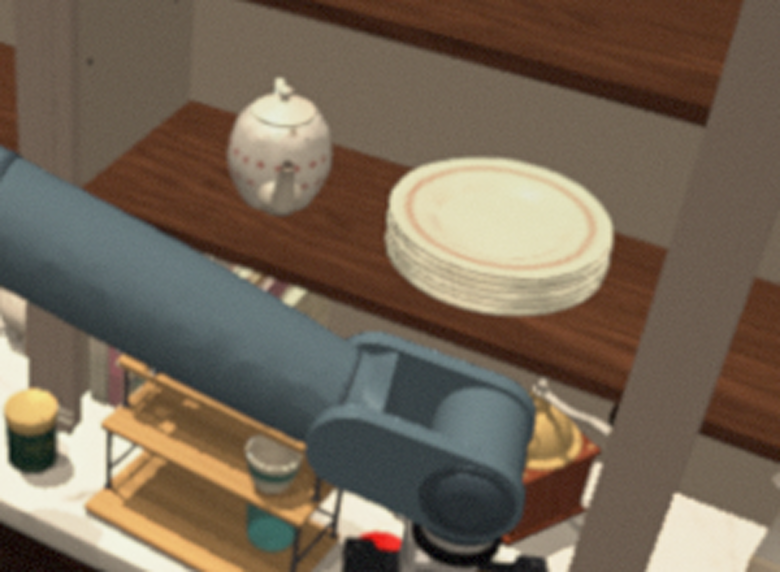

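```bash
python3 - <<'E'
from h import *
f=cv2.imread('pics/scene0.png'); save(f,'scene0e',(340,140,520,240),4.4)
f=cv2.imread('pics/top0.png'); save(f,'top0e',(280,60,500,230),3.6)
E
```

```text
(no output)
```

View pics/scene0e.png

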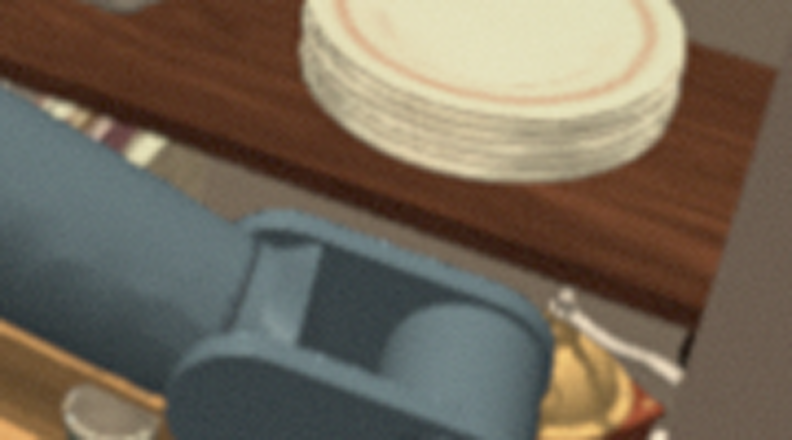

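View pics/top0e.png

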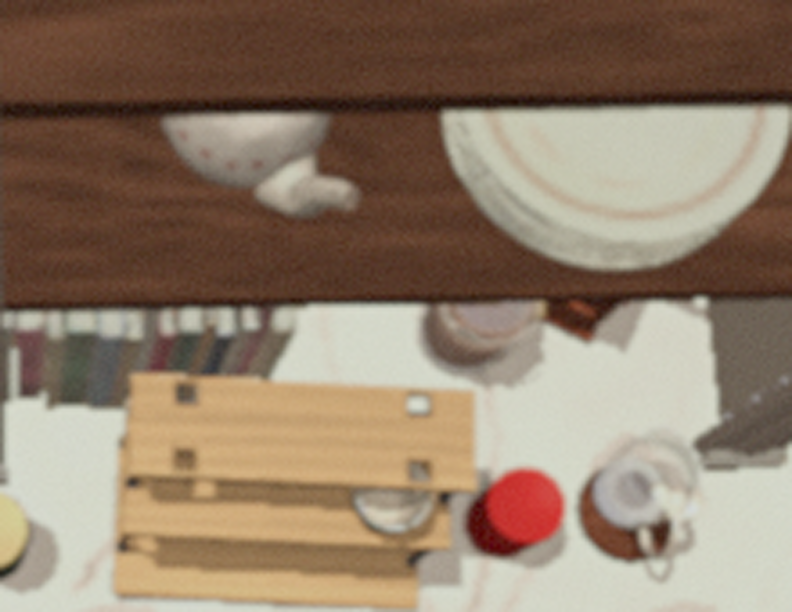

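```bash
python3 - <<'E'
from h import *
C=cam('top');S=cam('scene')
def pl(r1,r2,uvs):
    a,v1=ray(C,r1);_,v2=ray(C,r2); n=np.cross(v1,v2)
    for uv in uvs:
        t,v=ray(S,uv); s=n@(a-t)/(n@v); print((t+v*s).round())
pl((290,144.5),(495,143),[(340,158),(444.5,199.5),(497,212)])
print('upper');pl((290,90),(495,88),[(380,62),(532,107)])
c=(131,375),(473,392),(475,491),(128,474)
for u,v in c: print(onz(C,(280+u/3.6,60+v/3.6),202).round())
for u,v in [(117,596),(416,607)]: print(onz(C,(280+u/3.6,60+v/3.6),16).round())
E
```

```text
[ 614. -160.  315.]
[ 614. -494.  303.]
[ 602. -638.  334.]
upper
[ 605. -261.  655.]
[ 607. -644.  645.]
[ 594. -105.  202.]
[ 574. -384.  202.]
[ 491. -379.  202.]
[ 511. -100.  202.]
[ 442. -100.   16.]
[ 426. -372.   16.]
```

```bash
cat >> h.py <<'E'
def plan(g,via,dyaw,n,nmax=20):
    """straight to 'via' in n rows while turning dyaw deg total, last rows translate-free if only turning left"""
    p,R,o=pose(); yaw=o['tcp_rot'][2]; d=(np.array(via)-p); out=[]
    k=max(n,int(np.ceil(abs(dyaw)/5)))
    for i in range(k):
        a=np.radians(yaw+dyaw*i/k); s=d/n if i<n else np.zeros(3)
        t=[s[0]*np.cos(a)+s[1]*np.sin(a), s[0]*np.sin(a)-s[1]*np.cos(a), -s[2]]
        out.append([g,[round(x/10,1) for x in t],round(-dyaw/k/5,2)])
    print('from',p.round(1),'yaw',yaw.round(1)); 
    for i in range(0,k,20): print(str(out[i:i+20]).replace(' ',''))
E
python3 -c "
from h import *
plan(1,(490,-240,370),155,16)"
```

```text
from [ 271.3 -590.1  189.6] yaw 24.7
[[1,[np.float64(2.2),np.float64(-1.4),np.float64(-1.1)],-1.0],[1,[np.float64(2.3),np.float64(-1.2),np.float64(-1.1)],-1.0],[1,[np.float64(2.4),np.float64(-1.0),np.float64(-1.1)],-1.0],[1,[np.float64(2.4),np.float64(-0.8),np.float64(-1.1)],-1.0],[1,[np.float64(2.5),np.float64(-0.6),np.float64(-1.1)],-1.0],[1,[np.float64(2.6),np.float64(-0.4),np.float64(-1.1)],-1.0],[1,[np.float64(2.6),np.float64(-0.1),np.float64(-1.1)],-1.0],[1,[np.float64(2.6),np.float64(0.1),np.float64(-1.1)],-1.0],[1,[np.float64(2.6),np.float64(0.3),np.float64(-1.1)],-1.0],[1,[np.float64(2.5),np.float64(0.5),np.float64(-1.1)],-1.0],[1,[np.float64(2.5),np.float64(0.7),np.float64(-1.1)],-1.0],[1,[np.float64(2.4),np.float64(1.0),np.float64(-1.1)],-1.0],[1,[np.float64(2.3),np.float64(1.2),np.float64(-1.1)],-1.0],[1,[np.float64(2.2),np.float64(1.4),np.float64(-1.1)],-1.0],[1,[np.float64(2.1),np.float64(1.5),np.float64(-1.1)],-1.0],[1,[np.float64(1.9),np.float64(1.7),np.float64(-1.1)],-1.0],[1,[np.float64(0.0),np.float64(0.0),np.float64(-0.0)],-1.0],[1,[np.float64(0.0),np.float64(0.0),np.float64(-0.0)],-1.0],[1,[np.float64(0.0),np.float64(0.0),np.float64(-0.0)],-1.0],[1,[np.float64(0.0),np.float64(0.0),np.float64(-0.0)],-1.0]]
[[1,[np.float64(0.0),np.float64(0.0),np.float64(-0.0)],-1.0],[1,[np.float64(0.0),np.float64(0.0),np.float64(-0.0)],-1.0],[1,[np.float64(0.0),np.float64(0.0),np.float64(-0.0)],-1.0],[1,[np.float64(0.0),np.float64(0.0),np.float64(-0.0)],-1.0],[1,[np.float64(0.0),np.float64(0.0),np.float64(-0.0)],-1.0],[1,[np.float64(0.0),np.float64(0.0),np.float64(-0.0)],-1.0],[1,[np.float64(0.0),np.float64(0.0),np.float64(-0.0)],-1.0],[1,[np.float64(0.0),np.float64(0.0),np.float64(-0.0)],-1.0],[1,[np.float64(0.0),np.float64(0.0),np.float64(-0.0)],-1.0],[1,[np.float64(0.0),np.float64(0.0),np.float64(-0.0)],-1.0],[1,[np.float64(0.0),np.float64(0.0),np.float64(-0.0)],-1.0]]
```

Request:
arm_command([
  [1,[0,0,-4.5],-1],
  [1,[0,0,-4.5],-1],
  [1,[0,0,-4.5],-1],
  [1,[0,0,-4.5],-1],
])

```text
time_s: 0.55
tool_pos: [270.2, -586.2, 362.6]
tcp_rot: [-178.8, -0.7, 45.4]
wrist_force: [1.2, -0.8, 0.3]
gripper_width: 93.8
```

```bash
sed -i 's/round(x\/10,1) for/round(float(x)\/10,1) for/' h.py; sed -i 's/round(-dyaw\/k\/5,2)/round(float(-dyaw\/k\/5),2)/' h.py; python3 -c "
from h import *
plan(1,(500,-240,370),180-pose()[2]['tcp_rot'][2],12)"
```

```text
from [ 270.2 -586.2  362.6] yaw 45.4
[[1,[3.4,-0.7,-0.1],-1.0],[1,[3.4,-0.4,-0.1],-1.0],[1,[3.5,-0.1,-0.1],-1.0],[1,[3.5,0.2,-0.1],-1.0],[1,[3.4,0.5,-0.1],-1.0],[1,[3.4,0.8,-0.1],-1.0],[1,[3.3,1.1,-0.1],-1.0],[1,[3.2,1.4,-0.1],-1.0],[1,[3.0,1.7,-0.1],-1.0],[1,[2.9,1.9,-0.1],-1.0],[1,[2.7,2.2,-0.1],-1.0],[1,[2.5,2.4,-0.1],-1.0],[1,[0.0,0.0,-0.0],-1.0],[1,[0.0,0.0,-0.0],-1.0],[1,[0.0,0.0,-0.0],-1.0],[1,[0.0,0.0,-0.0],-1.0],[1,[0.0,0.0,-0.0],-1.0],[1,[0.0,0.0,-0.0],-1.0],[1,[0.0,0.0,-0.0],-1.0],[1,[0.0,0.0,-0.0],-1.0]]
[[1,[0.0,0.0,-0.0],-1.0],[1,[0.0,0.0,-0.0],-1.0],[1,[0.0,0.0,-0.0],-1.0],[1,[0.0,0.0,-0.0],-1.0],[1,[0.0,0.0,-0.0],-1.0],[1,[0.0,0.0,-0.0],-1.0],[1,[0.0,0.0,-0.0],-1.0]]
```

Request:
arm_command([
  [1,[3.4,-0.7,-0.1],-1],
  [1,[3.4,-0.4,-0.1],-1],
  [1,[3.5,-0.1,-0.1],-1],
  [1,[3.5,0.2,-0.1],-1],
  [1,[3.4,0.5,-0.1],-1],
  [1,[3.4,0.8,-0.1],-1],
  [1,[3.3,1.1,-0.1],-1],
  [1,[3.2,1.4,-0.1],-1],
  [1,[3,1.7,-0.1],-1],
  [1,[2.9,1.9,-0.1],-1],
  [1,[2.7,2.2,-0.1],-1],
  [1,[2.5,2.4,-0.1],-1],
  [1,[0,0,0],-1],
  [1,[0,0,0],-1],
  [1,[0,0,0],-1],
  [1,[0,0,0],-1],
  [1,[0,0,0],-1],
  [1,[0,0,0],-1],
  [1,[0,0,0],-1],
  [1,[0,0,0],-1],
])

```text
time_s: 2.55
tool_pos: [498.3, -218.7, 382.4]
tcp_rot: [179.4, -0.8, 149.8]
wrist_force: [-0.4, -0.4, 0.6]
gripper_width: 94.6
```

Request:
arm_command([
  [1,[0,0,0],-1],
  [1,[0,0,0],-1],
  [1,[0,0,0],-1],
  [1,[0,0,0],-1],
  [1,[0,0,0],-1],
  [1,[0,0,0],-1],
  [1,[0,0,0],-0.9],
])

```text
time_s: 3.25
tool_pos: [497.3, -217.9, 379.5]
tcp_rot: [178.8, -0.5, -174.2]
wrist_force: [-0.1, -0.6, 0.2]
gripper_width: 93.7
```

```bash
python3 -c "
from h import *
to(500,-240,370,180)
shot('wrist','w1')
shot('scene','s1')"
```

```text
pos [ 497.3 -217.9  379.5] rot [ 178.83   -0.54 -174.24] w 93.7 F [-0.1 -0.6  0.2] t 3.25
shift cm [-0.05 -2.24  0.9 ] turn units 1.15
```

View pics/w1.png

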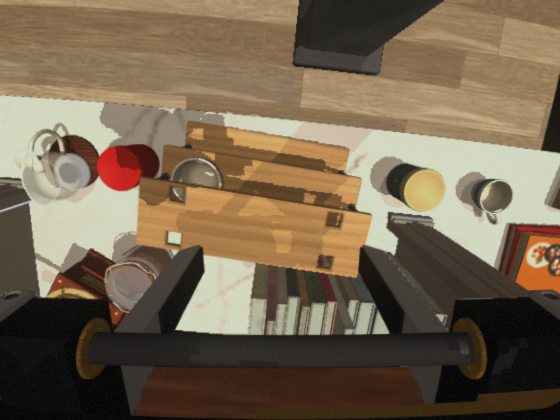

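View pics/s1.png

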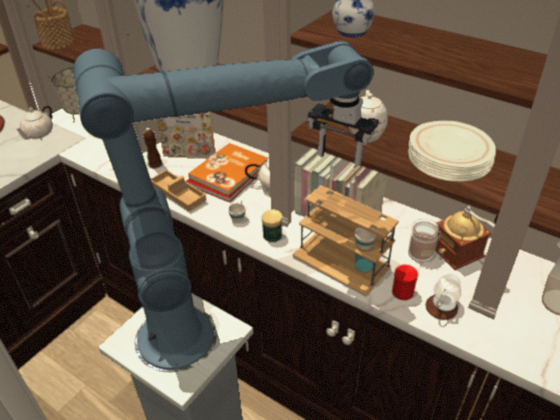

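```bash
python3 - <<'E'
from h import *
to(500,-240,370,180)
f,C=load('wrist','w1')
save(f,'w1a',(125,110,385,290),3)
save(f,'w1b',(370,140,560,260),4)
E
```

```text
pos [ 497.3 -217.9  379.5] rot [ 178.84   -0.54 -174.45] w 94.1 F [ 0.2  1.4 -0.1] t 3.35
shift cm [-0.06 -2.24  0.91] turn units 1.11
```

View pics/w1a.png

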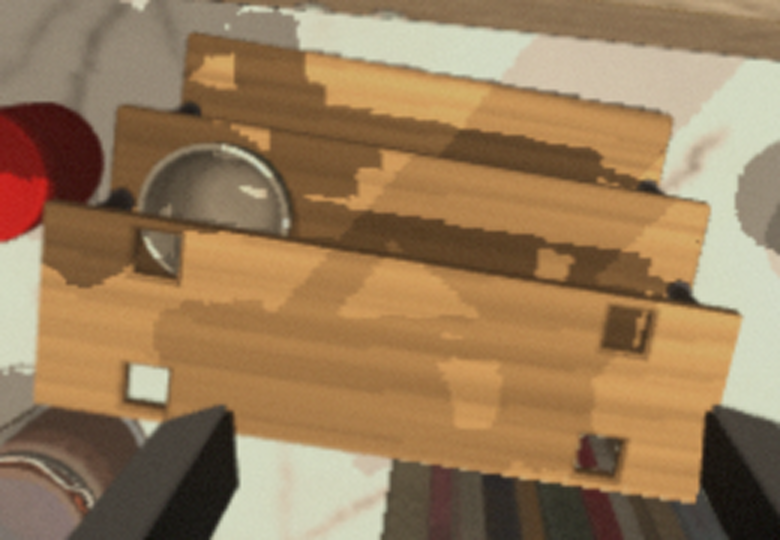

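View pics/w1b.png

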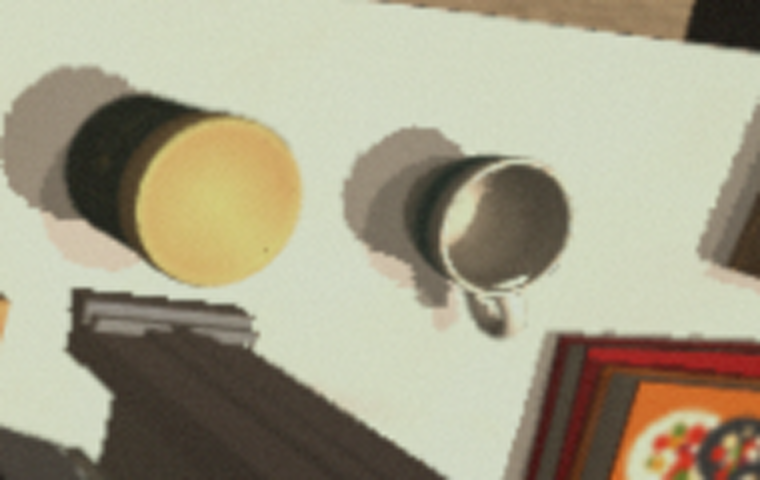

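```bash
cat >> h.py <<'E'
def fit(C,obj,uv,x0):
    from scipy.optimize import least_squares
    obj=np.array(obj,float);uv=np.array(uv,float)
    def W(p):
        a=np.radians(p[2]);c,s=np.cos(a),np.sin(a)
        return np.c_[p[0]+c*obj[:,0]-s*obj[:,1],p[1]+s*obj[:,0]+c*obj[:,1],obj[:,2]+(p[3] if len(p)>3 else 0)]
    r=least_squares(lambda p:(proj(C,W(p))-uv).ravel(),x0,loss='soft_l1')
    return r.x,(proj(C,W(r.x))-uv)
E
python3 - <<'E'
from h import *
f,C=load('wrist','w1')
obj=[(-8,140,202),(-8,-140,202),(76,-140,202),(76,140,202),(6,-95,202),(6,95,202),(62,-95,202),(62,95,202),(-42,-140,128),(-42,140,128),(-76,-140,16),(-76,140,16)]
uv=[(740,313),(45,203),(35,402),(695,501),(158,255),(630,330),(147,384),(600,456),(118,106),(709,204),(188,35),(671,115)]
uv=np.array(uv)/3+[125,110]
for x0 in ([510,-240,-3],[510,-240,-3,0]):
    x,r=fit(C,obj,uv,x0); print(x.round(2)); print(r.round(1).tolist())
# tin lid and cup rim
q=lambda u,v:(370+u/4,140+v/4)
print('lid',onz(C,q(219,201),89),'rim',onz(C,q(505,227),51),'handle',onz(C,q(495,325),45), 'twin rim',onz(C,(125+217/3,110+207/3),128+51))
E
```

```text
[ 509.98 -240.41   -3.85]
[[1.3, 0.5], [-0.0, -0.1], [-0.2, 0.3], [0.5, 0.2], [-0.6, 0.2], [-0.4, 0.1], [-0.6, 1.4], [0.2, 0.3], [-1.2, -0.8], [1.9, -0.3], [-0.6, -1.5], [1.7, -0.3]]
[ 510.77 -240.7    -3.84   -3.12]
[[0.2, 0.4], [0.8, 0.2], [0.6, 0.0], [-0.4, -0.4], [-0.1, 0.3], [-1.2, -0.1], [-0.1, 1.1], [-0.5, -0.2], [-0.7, -0.4], [1.0, -0.1], [-0.3, -1.0], [1.0, -0.0]]
lid [492.12678785  14.36422589  89.        ] rim [495.91291386 165.19032092  51.        ] handle [541.19067274 177.59975187  45.        ] twin rim [ 492.34491376 -317.52985931  179.        ]
```

The choices are: the green tin with the tan lid at w1 (423,187), not the red one at (120,165); the loose green-banded cup at (493,195), not the twin on the rack at (195,180) or the glass mug at (65,170). The tray is the only one, at top (147,216). The close crop w1b confirms the green tin and the cup, whose handle points away.

```bash
python3 -c "
from h import *
plan(1,(492,14,165),-9,8)"
```

```text
from [ 497.3 -217.9  379.5] yaw -174.4
[[1,[-0.2,2.9,2.7],0.23],[1,[-0.2,2.9,2.7],0.23],[1,[-0.1,2.9,2.7],0.23],[1,[-0.0,2.9,2.7],0.23],[1,[0.0,2.9,2.7],0.23],[1,[0.1,2.9,2.7],0.23],[1,[0.1,2.9,2.7],0.23],[1,[0.2,2.9,2.7],0.23]]
```

Request:
arm_command([
  [1,[-0.2,2.9,2.7],0.23],
  [1,[-0.2,2.9,2.7],0.23],
  [1,[-0.1,2.9,2.7],0.23],
  [1,[0,2.9,2.7],0.23],
  [1,[0,2.9,2.7],0.23],
  [1,[0.1,2.9,2.7],0.23],
  [1,[0.1,2.9,2.7],0.23],
  [1,[0.2,2.9,2.7],0.23],
  [1,[0,0,0],0],
])

```text
time_s: 4.25
tool_pos: [491.1, 24.9, 159.2]
tcp_rot: [179.1, -0.7, 174.7]
wrist_force: [0.4, -0.7, -0.7]
gripper_width: 94.0
```

```bash
python3 -c "
from h import *
shot('wrist','w2')
to(492,14,100,180)"
```

```text
pos [492.6  23.4 161.4] rot [179.19  -0.49 174.66] w 94.4 F [ 0.8 -0.8  1. ] t 4.3
shift cm [-0.08 -1.02  6.12] turn units -1.07
```

View pics/w2.png

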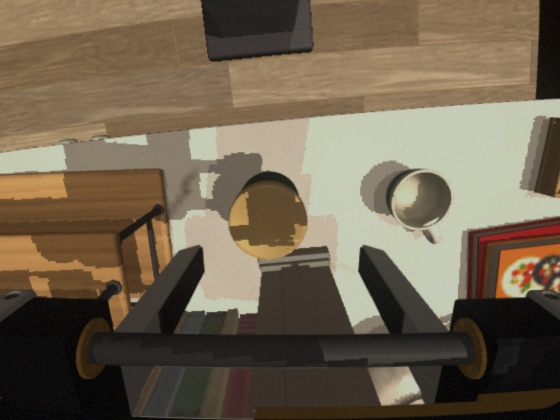

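```bash
python3 -c "
from h import *
f,C=load('wrist','w2')
hsv=cv2.cvtColor(f,cv2.COLOR_BGR2HSV)
m=cv2.inRange(hsv[170:270,215:320],(12,70,50),(35,255,255))
c=max(cv2.findContours(m,0,1)[0],key=cv2.contourArea); e=cv2.minEnclosingCircle(c); print(e); u=(e[0][0]+215,e[0][1]+170)
print('lid',onz(C,u,89),onz(C,(u[0]-e[1],u[1]),89)-onz(C,(u[0]+e[1],u[1]),89))
print('cup',onz(C,(420,199),51),'handle end',onz(C,(434,240),45))
p=onz(C,u,89)
to(p[0],p[1],53,180)"
```

```text
((60.89252471923828, 54.054351806640625), 49.15182876586914)
lid [493.84259348  21.72262864  89.        ] [ -8.26328516 -84.17948111   0.        ]
cup [493.85126309 163.70222372  51.        ] handle end [540.84840013 182.3689765   45.        ]
pos [492.6  23.4 161.4] rot [179.19  -0.49 174.66] w 94.4 F [ 0.8 -0.8  1. ] t 4.3
shift cm [-0.23 -0.3  10.83] turn units -1.07
```

```bash
python3 -c "
from h import *
f,C=load('wrist','w2')
save(f,'w2c',(205,160,325,280),5)
p=onz(C,(268,219.5),89);print(p, onz(C,(307,219),89)-onz(C,(229,219),89))
to(p[0],p[1],53,176)"
```

```text
[489.12765419  15.39895306  89.        ] [ 6.50197642 66.43274806  0.        ]
pos [492.6  23.4 161.4] rot [179.19  -0.49 174.66] w 94.4 F [ 0.8 -0.8  1. ] t 4.3
shift cm [ 0.18 -0.98 10.82] turn units -0.27
```

View pics/w2c.png

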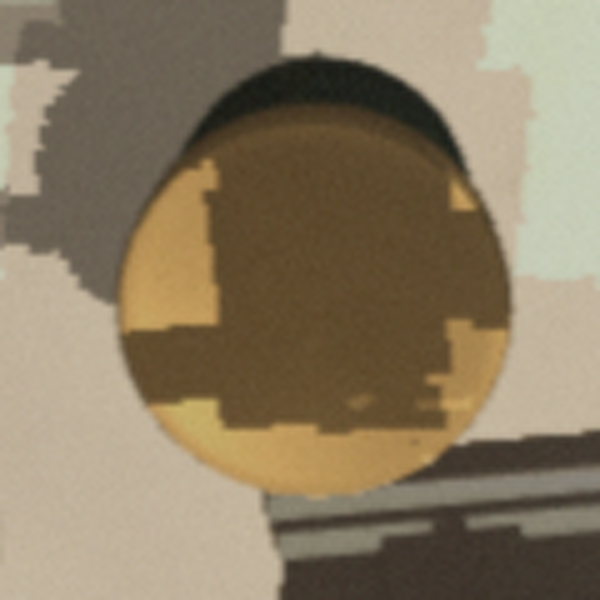

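Request:
arm_command([
  [1,[0,-0.9,1.0],-0.2],
  [1,[0,0,2],0],
  [1,[0,0,2.5],0],
  [1,[0,0,2.5],0],
  [1,[0,0,1.5],0],
  [1,[0,0,0],0],
])

```text
time_s: 4.9
tool_pos: [500.9, 7.0, 74.2]
tcp_rot: [179.5, 0.6, 175.1]
wrist_force: [0.5, 0.5, 0.4]
gripper_width: 94.2
```

```bash
python3 -c "
from h import *
to(491,15.5,53,176)"
```

```text
pos [500.9   7.   74.2] rot [179.48   0.64 175.14] w 94.2 F [0.5 0.5 0.4] t 4.9
shift cm [1.08 0.75 2.12] turn units -0.17
```

Request:
arm_command([
  [1,[1.0,0.7,0.6],0],
  [1,[0,0,0.8],0],
  [1,[0,0,0.6],0],
])

```text
time_s: 5.2
tool_pos: [495.1, 13.1, 57.9]
tcp_rot: [179.6, 1.1, 175.0]
wrist_force: [-0.9, 0.8, -0.1]
gripper_width: 93.7
```

```bash
python3 -c "
from h import *
to(491,15.5,53,176)"
```

```text
pos [495.1  13.1  57.9] rot [179.56   1.14 174.98] w 93.7 F [-0.9  0.8 -0.1] t 5.2
shift cm [0.44 0.2  0.48] turn units -0.20
```

Request:
arm_command([
  [1,[0.5,0.2,0.5],0],
  [1,[0,0,0],0],
  [0.5,[0,0,0],0],
  [0.5,[0,0,0],0],
  [0.5,[0,0,0],0],
  [0.5,[0,0,0],0],
], grip_force=25)

```text
time_s: 5.8
tool_pos: [490.6, 15.6, 53.1]
tcp_rot: [179.6, 1.2, 175.0]
wrist_force: [0.4, -0.1, -2.4]
gripper_width: 68.1
```

```bash
python3 -c "
from h import *
to(491,15.5,53,176)"
```

```text
pos [490.6  15.6  53.1] rot [179.6    1.22 175.  ] w 68.1 F [ 0.4 -0.1 -2.4] t 5.8
shift cm [-0.04 -0.01  0.01] turn units -0.20
```

Request:
arm_command([
  [0.3,[0,0,0],0],
  [0.3,[0,0,0],0],
  [0.3,[0,0,-1.5],0],
  [0.3,[0,0,-2.5],0],
  [0.3,[0,0,-2],0],
  [0.3,[0,0,0],0],
])

```text
time_s: 6.4
tool_pos: [487.1, 15.9, 112.5]
tcp_rot: [179.5, 0.9, 175.0]
wrist_force: [0.2, 0.5, -0.6]
gripper_width: 68.4
```

```bash
python3 -c "
from h import *
plan(0.3,(392,-172,120),2,7)"
```

```text
from [487.1  15.9 112.5] yaw 175.0
[[0.3,[1.1,-2.8,-0.1],-0.06],[0.3,[1.1,-2.8,-0.1],-0.06],[0.3,[1.1,-2.8,-0.1],-0.06],[0.3,[1.2,-2.8,-0.1],-0.06],[0.3,[1.2,-2.8,-0.1],-0.06],[0.3,[1.2,-2.8,-0.1],-0.06],[0.3,[1.2,-2.8,-0.1],-0.06]]
```

Request:
arm_command([
  [0.3,[2.5,-1.5,0],-0.06],
  [0.3,[3.0,-2.0,0],-0.06],
  [0.3,[2.5,-2.8,0],-0.06],
  [0.3,[0.5,-3.3,0],0],
  [0.3,[0,-3.3,0],0],
  [0.3,[0,-3.0,0],0],
  [0.3,[0,-1.5,0],0],
  [0.3,[0,0,0],0],
])

```text
time_s: 7.2
tool_pos: [381.8, -152.9, 100.3]
tcp_rot: [179.3, 0.4, 176.1]
wrist_force: [-0.0, 0.7, -2.0]
gripper_width: 68.5
```

```bash
python3 -c "
from h import *
shot('wrist','w3');shot('scene','s3',(180,150,480,330),2.6)
to(392,-172,75,176)"
```

```text
pos [ 381.8 -151.3  100.3] rot [179.21   0.4  176.19] w 68.5 F [-0.3  0.9 -1.7] t 7.3
shift cm [-1.14 -2.03  2.51] turn units 0.04
```

View pics/w3.png

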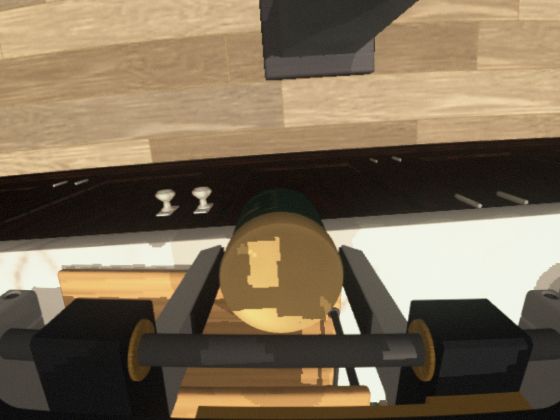

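View pics/s3.png

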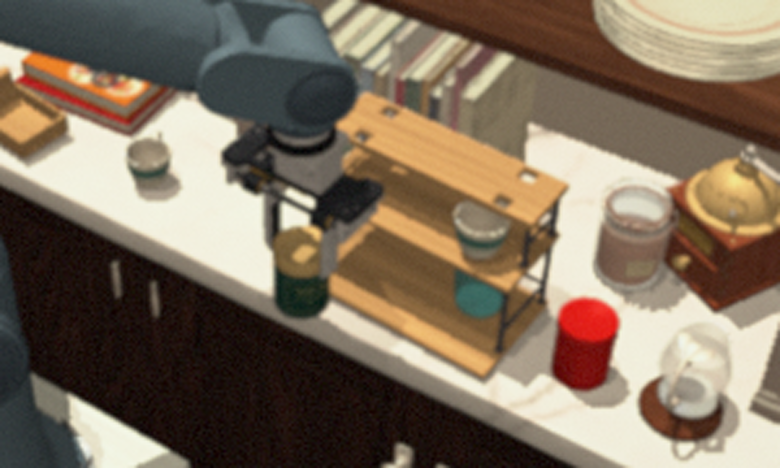

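```bash
python3 -c "
from h import *
f,C=load('wrist','w3')
p=onz(C,(281.5,270),136);print(p,onz(C,(341,270),136)-onz(C,(222,270),136))
to(392,-172,75,176)"
```

```text
[ 377.4567009  -152.44197725  136.        ] [ 4.82788788 64.0205468   0.        ]
pos [ 381.8 -151.3  100.3] rot [179.21   0.4  176.19] w 68.5 F [-0.3  0.9 -1.7] t 7.3
shift cm [-1.14 -2.03  2.51] turn units 0.04
```

```bash
python3 -c "
from h import *
S=cam('scene')
t=lambda p:((p-[180,150])*2.6).round(0)
for z in (30,37,47): print(z,[t(proj(S,(379+33*np.cos(a),-152+33*np.sin(a),z))[0]) for a in np.radians([150,200,240,290])], t(proj(S,(379,-152,z+89))[0]))
"; python3 -c "
from h import *
f=cv2.imread('pics/s3_raw.png'); save(f,'s3b',(265,220,345,290),8)"
```

```text
30 [array([273., 321.]), array([292., 332.]), array([311., 330.]), array([325., 316.])] [298. 258.]
37 [array([273., 317.]), array([292., 327.]), array([311., 326.]), array([326., 312.])] [298. 253.]
47 [array([273., 311.]), array([292., 322.]), array([311., 320.]), array([326., 306.])] [298. 247.]
```

View pics/s3b.png

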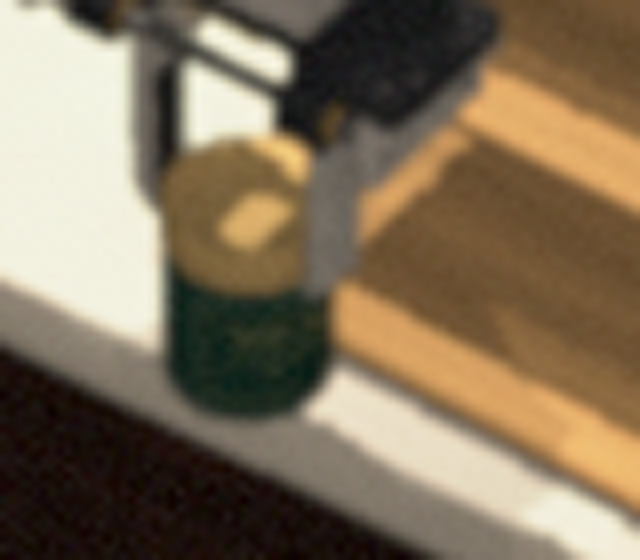

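```bash
python3 -c "
from h import *
S=cam('scene');p,R,o=pose()
for y in (-34,-46,34):
  for x in (-8,8): print(x,y,((proj(S,p+R@np.array([x,y,22]))[0]-[265,220])*8).round())
print(p,o['gripper_width'])
"
```

```text
-8 -34 [325. 333.]
8 -34 [300. 357.]
-8 -46 [351. 347.]
8 -46 [326. 371.]
-8 34 [182. 254.]
8 34 [157. 277.]
[ 381.82420389 -151.28381227  100.30125421] 68.52796090871803
```

```bash
python3 -c "
from h import *
print(arm.finger_overhang,[a for a in dir(arm) if a[0]!='_'])
f,C=load('wrist','w1')
for y in (-47,47):
  for z in (6,22): print(y,z,[proj(C,np.load('pics/w1.npz')['p']+np.load('pics/w1.npz')['R']@np.array([x,y,z]))[0].round() for x in (-8,8)])
"
```

```text
22.0 ['Unreachable', 'finger_overhang', 'get_calibration', 'get_obs', 'grab_frame', 'sign_off']
-47 6 [array([211., 259.]), array([209., 237.])]
-47 22 [array([215., 250.]), array([214., 229.])]
47 6 [array([350., 259.]), array([352., 236.])]
47 22 [array([346., 250.]), array([347., 229.])]
```

```bash
python3 -c "
from h import *
f=cv2.imread('pics/w1_raw.png'); save(f,'w1t',(90,220,290,360),3.8)"
```

```text
(no output)
```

View pics/w1t.png

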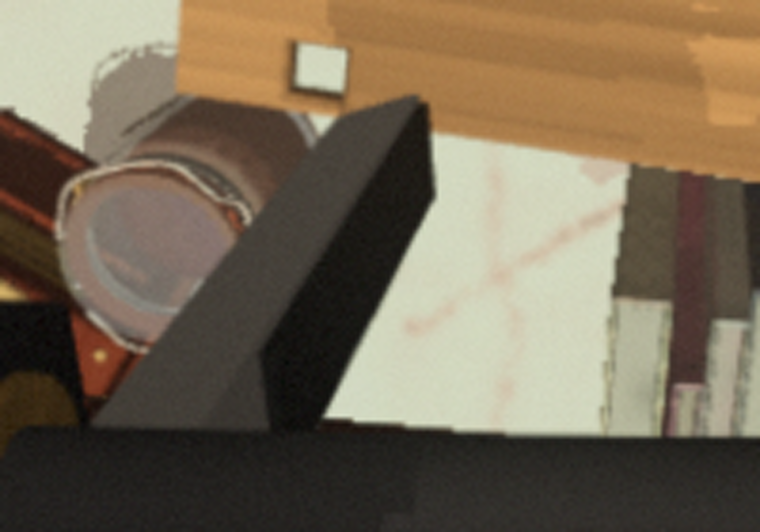

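Request:
arm_command([
  [0.3,[0,-1.8,1.0],0],
  [0.3,[0,0,1.0],0],
  [0.3,[0,0,0],0],
])

```text
time_s: 7.6
tool_pos: [380.7, -165.7, 78.0]
tcp_rot: [179.1, 0.3, 176.4]
wrist_force: [-0.5, -0.2, -1.5]
gripper_width: 68.5
```

```bash
python3 -c "
from h import *
to(462,-172,76,176)"
```

```text
pos [ 380.7 -165.7   78. ] rot [179.08   0.34 176.39] w 68.5 F [-0.5 -0.2 -1.5] t 7.6
shift cm [-8.15 -0.12  0.25] turn units 0.08
```

Request:
arm_command([
  [0.3,[-1.5,0,0.1],0],
  [0.3,[-2,0,0],0],
  [0.3,[-1.5,0,0],0],
  [0.3,[-0.8,0,0],0],
  [0.3,[0,0,0],0],
])

```text
time_s: 8.1
tool_pos: [440.2, -163.0, 76.3]
tcp_rot: [178.9, 0.2, 176.7]
wrist_force: [0.3, 0.3, -1.4]
gripper_width: 68.6
```

```bash
python3 -c "
from h import *
to(462,-172,76,176)
shot('scene','s4',(240,170,420,310),4.2)"
```

```text
pos [ 440.2 -163.    76.3] rot [178.9    0.19 176.7 ] w 68.6 F [ 0.3  0.3 -1.4] t 8.1
shift cm [-2.23 -0.78  0.02] turn units 0.14
```

View pics/s4.png

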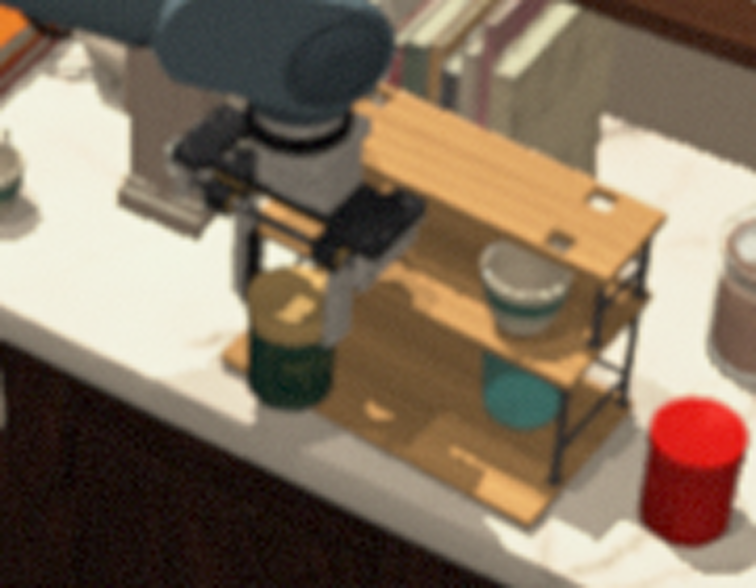

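Request:
arm_command([
  [0.3,[-0.8,-0.6,0],0],
  [0.3,[-0.8,0,0],0],
  [0.3,[-0.4,0,0],0],
  [0.3,[0,0,0],0],
])

```text
time_s: 8.55
tool_pos: [459.8, -170.1, 76.1]
tcp_rot: [178.9, 0.2, 176.7]
wrist_force: [-0.4, 0.3, -1.6]
gripper_width: 68.8
```

```bash
python3 -c "
from h import *
to(462,-172,70,176)"
```

```text
pos [ 459.8 -170.1   76.1] rot [1.7888e+02 1.5000e-01 1.7666e+02] w 68.8 F [-0.4  0.3 -1.6] t 8.55
shift cm [-0.23 -0.18  0.61] turn units 0.13
```

Now lower until contact.

Request:
arm_command([
  [0.3,[-0.1,0,0.3],0],
  [0.3,[0,0,0.2],0],
  [0.3,[0,0,0.1],0],
])

```text
time_s: 8.85
tool_pos: [460.6, -170.1, 69.5]
tcp_rot: [178.9, 0.1, 176.6]
wrist_force: [-1.0, -0.2, -2.5]
gripper_width: 68.7
```

```bash
python3 -c "
from h import *
to(462,-172,70,176)"
```

```text
pos [ 460.6 -170.1   69.5] rot [1.7887e+02 1.2000e-01 1.7664e+02] w 68.7 F [-1.  -0.2 -2.5] t 8.85
shift cm [-0.15 -0.18 -0.05] turn units 0.13
```

Request:
arm_command([
  [0.3,[0,0,0.15],0],
  [0.3,[0,0,0.15],0],
  [0.3,[0,0,0],0],
])

```text
time_s: 9.15
tool_pos: [461.0, -170.4, 69.8]
tcp_rot: [178.8, 0.1, 176.7]
wrist_force: [-0.4, -0.5, -1.6]
gripper_width: 68.4
```

```bash
python3 -c "
from h import *
to(462,-172,70,176)
shot('scene','s5',(240,170,420,310),4.2)"
```

```text
pos [ 461.  -170.4   69.8] rot [1.7885e+02 9.0000e-02 1.7667e+02] w 68.4 F [-0.4 -0.5 -1.6] t 9.15
shift cm [-0.11 -0.16 -0.02] turn units 0.13
```

View pics/s5.png

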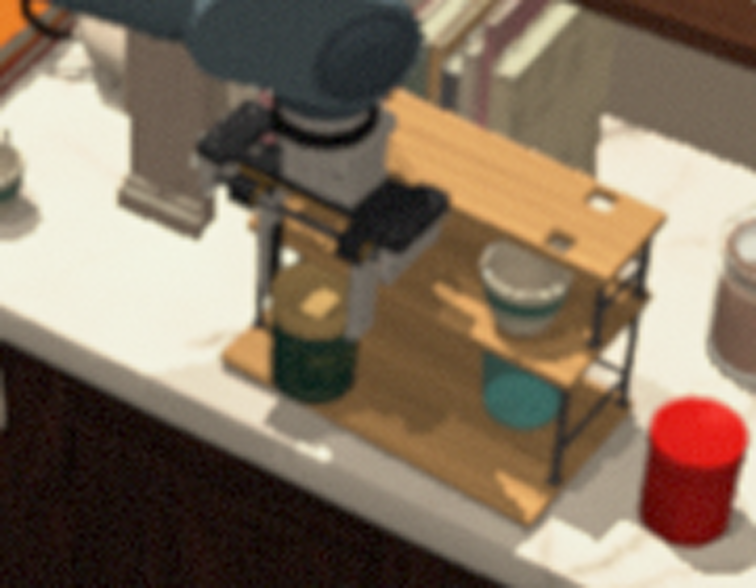

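Request:
arm_command([
  [0.3,[0,0,0.3],0],
  [0.3,[0,0,0.3],0],
])

```text
time_s: 9.4
tool_pos: [462.1, -170.8, 69.4]
tcp_rot: [178.8, 0.0, 176.7]
wrist_force: [-10.2, 5.7, 27.5]
gripper_width: 68.6
```

```bash
python3 -c "
from h import *
to(462,-172,70,176)"
```

```text
pos [ 462.1 -170.8   69.4] rot [1.7881e+02 3.0000e-02 1.7672e+02] w 68.6 F [-10.2   5.7  27.5] t 9.4
shift cm [ 0.   -0.12 -0.06] turn units 0.14
```

Request:
arm_command([
  [0.3,[0,0,-0.2],0],
  [0.85,[0,0,0],0],
  [0.85,[0,0,0],0],
  [0.85,[0,0,0],0],
  [0.85,[0,0,-1.5],0],
  [0.85,[0,0,-3],0],
  [0.85,[0,0,-3],0],
  [0.5,[1.5,0,-3],0],
  [0.2,[4,0,0],0],
  [0,[4,0,0],0],
  [0,[0,0,0],0],
])

```text
time_s: 10.5
tool_pos: [363.5, -167.1, 178.1]
tcp_rot: [178.8, -0.1, 176.8]
wrist_force: [-0.5, -0.3, -0.7]
gripper_width: 51.2
```

```bash
python3 -c "
from h import *
to(380,-172,70,176)
shot('scene','s6',(240,170,420,310),4.2)
shot('wrist','w6')"
```

```text
pos [ 363.5 -167.1  178.1] rot [ 1.7879e+02 -1.4000e-01  1.7679e+02] w 51.2 F [-0.5 -0.3 -0.7] t 10.5
shift cm [-1.7  -0.63 10.79] turn units 0.16
```

View pics/s6.png

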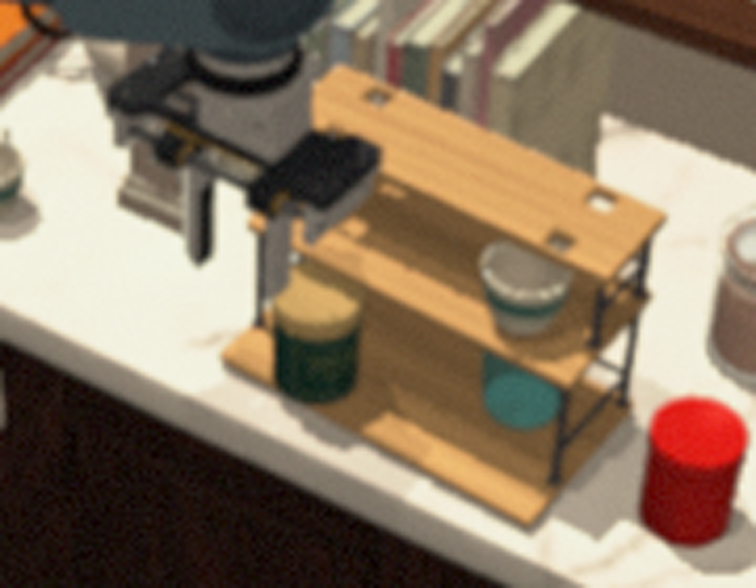

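View pics/w6.png

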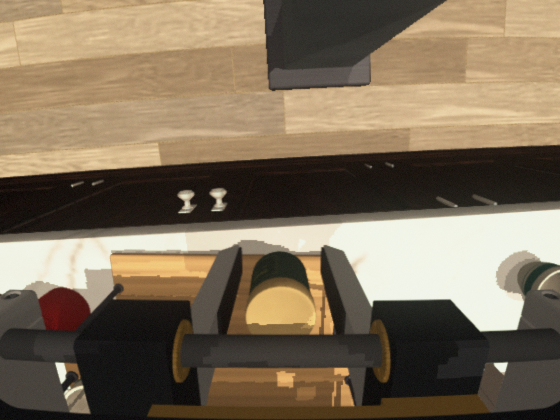

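```bash
python3 -c "
from h import *
f,C=load('wrist','w6')
c=onz(C,(281,311),105); print(c,onz(C,(314,311),105)-onz(C,(247,311),105))
a=np.radians(-3.85);d=c[:2]-[510.3,-240.5];print('rack',d@[np.cos(a),np.sin(a)],d@[-np.sin(a),np.cos(a)])
S=cam('scene');p,R,o=pose()
for y in (-25.6,25.6):
  for z in (-20,0,22): print(y,z,[((proj(S,p+R@np.array([x,y,z]))[0]-[240,170])*4.2).round() for x in (-8,8)])
for z in (-20,0,22): print(z,[proj(C,p+R@np.array([x,-25.6,z]))[0].round() for x in (-8,8)])
T=cam('top')
"
python3 -c "
from h import *
f=cv2.imread('pics/w6_raw.png'); save(f,'w6t',(170,230,390,380),3.5)"
```

```text
[ 456.22386452 -170.56416328  105.        ] [ 4.41866736 63.46034233  0.        ]
rack -58.649914610368526 66.14708764078347
-25.6 -20 [array([277., 279.]), array([263., 292.])]
-25.6 0 [array([276., 300.]), array([262., 313.])]
-25.6 22 [array([275., 323.]), array([261., 336.])]
25.6 -20 [array([216., 247.]), array([202., 260.])]
25.6 0 [array([216., 269.]), array([202., 281.])]
25.6 22 [array([215., 291.]), array([201., 304.])]
-20 [array([237., 278.]), array([236., 253.])]
0 [array([241., 264.]), array([240., 241.])]
22 [array([245., 251.]), array([244., 230.])]
```

View pics/w6t.png

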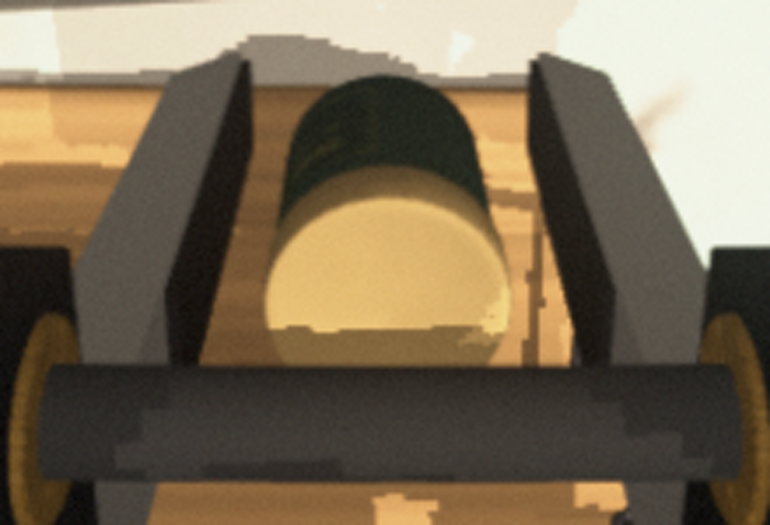

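Request:
arm_command([
  [0,[-1.0,-0.2,3],0],
  [0,[-0.5,0,4],0],
  [0,[0,0,4],0],
  [0,[0,0,1.5],0],
  [0,[0,0,0],0],
])

```text
time_s: 11.1
tool_pos: [386.8, -169.7, 49.6]
tcp_rot: [178.9, 0.1, 177.0]
wrist_force: [-0.6, -0.3, 0.3]
gripper_width: 3.5
```

```bash
python3 -c "
from h import *
to(400,-166.5,48,176)
shot('scene','s7',(240,170,420,310),4.2)"
```

```text
pos [ 386.8 -169.7   49.6] rot [1.7887e+02 1.0000e-01 1.7695e+02] w 3.5 F [-0.6 -0.3  0.3] t 11.1
shift cm [-1.31  0.39  0.17] turn units 0.19
```

View pics/s7.png

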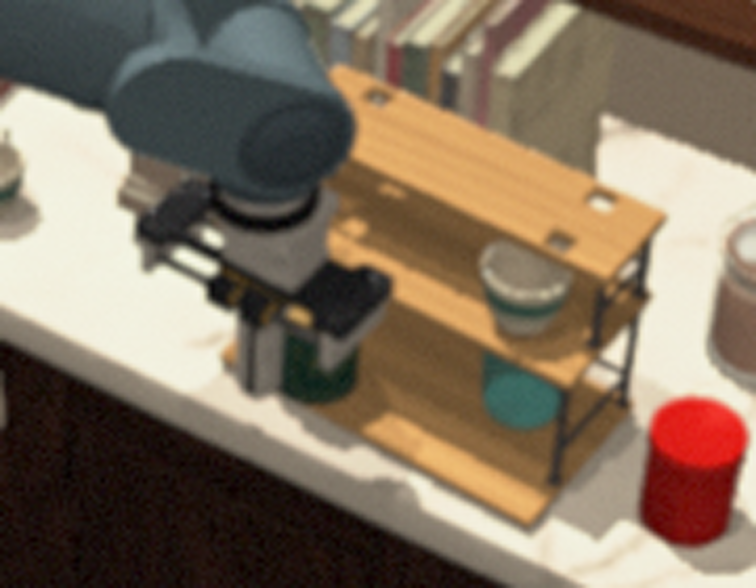

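Request:
arm_command([
  [0,[-1.0,0.3,0],0],
  [0,[-1.0,0,0],0],
  [0,[-1.0,0,0],0],
  [0,[-0.6,0,0],0],
  [0,[0,0,0],0],
])

```text
time_s: 11.65
tool_pos: [430.5, -171.1, 55.1]
tcp_rot: [179.2, 0.5, 177.0]
wrist_force: [-1.5, -0.6, -0.0]
gripper_width: 0.5
```

```bash
python3 -c "
from h import *
to(438,-169.5,48,176)
shot('scene','s8',(240,170,420,310),4.2)"
```

```text
pos [ 430.5 -171.1   55.1] rot [179.17   0.49 177.04] w 0.5 F [-1.5 -0.6 -0. ] t 11.65
shift cm [-0.74  0.19  0.72] turn units 0.21
```

View pics/s8.png

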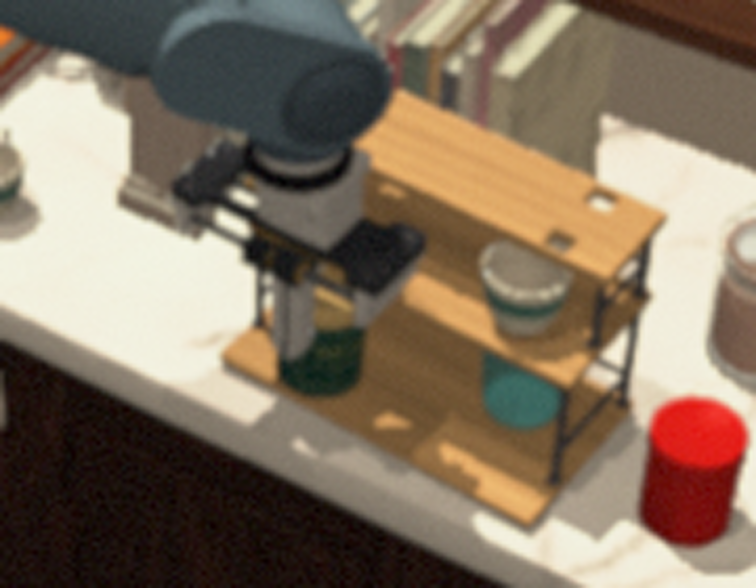

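Request:
arm_command([
  [0,[-0.4,0.1,0.4],0],
  [0,[-0.4,0,0.2],0],
  [0,[-0.3,0,0],0],
  [0,[0,0,0],0],
])

```text
time_s: 12.1
tool_pos: [440.9, -170.3, 48.6]
tcp_rot: [179.1, 0.4, 177.0]
wrist_force: [-1.2, 0.2, 1.2]
gripper_width: 0.5
```

```bash
python3 -c "
from h import *
to(438,-169.5,48,176)
shot('scene','s9',(240,170,420,310),4.2)"
```

```text
pos [ 440.9 -170.3   48.6] rot [179.15   0.35 177.02] w 0.5 F [-1.2  0.2  1.2] t 12.1
shift cm [0.29 0.07 0.06] turn units 0.20
```

View pics/s9.png

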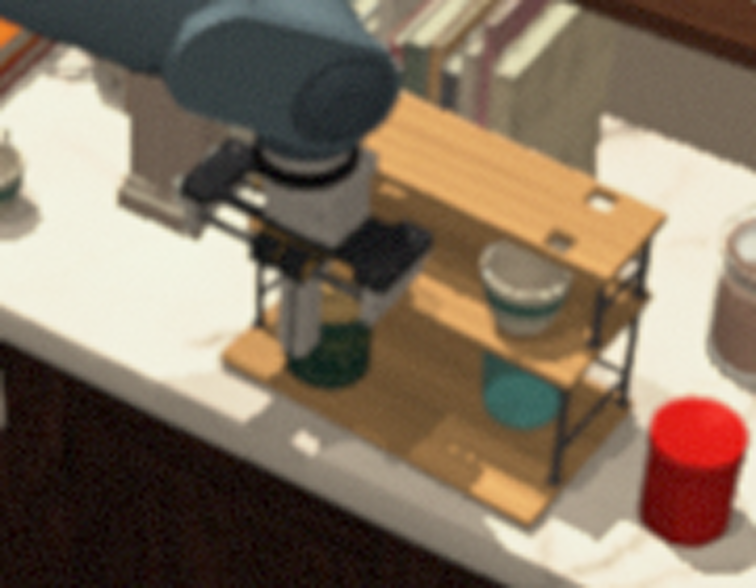

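Request:
arm_command([
  [0,[1.5,0,0],0],
  [0,[4,0,0],0],
  [0.5,[3,0,-3],0],
  [1,[0,0,-4],0],
  [1,[0,0,-4],0],
  [1,[0,0,-4],0],
  [1,[0,0,0],0],
])

```text
time_s: 12.85
tool_pos: [352.5, -167.4, 201.6]
tcp_rot: [179.2, 0.7, 176.9]
wrist_force: [0.4, -0.0, -0.5]
gripper_width: 37.1
```

```bash
python3 -c "
from h import *
to(438,-169.5,48,176)
shot('scene','s10',(240,170,420,310),4.2)
f,C=shot('wrist','w10')"
```

```text
pos [ 352.5 -167.4  201.6] rot [179.15   0.74 176.92] w 37.1 F [ 0.4 -0.  -0.5] t 12.85
shift cm [-8.35  0.03 15.47] turn units 0.18
```

View pics/s10.png

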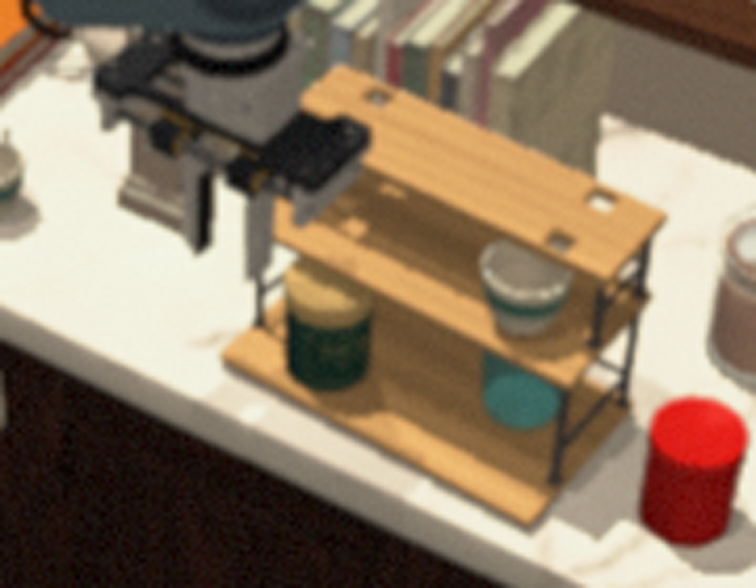

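View pics/w10.png

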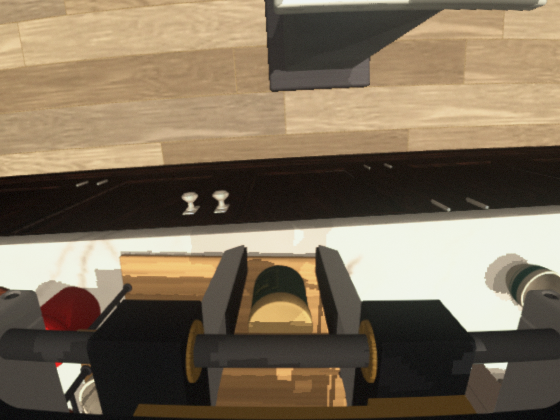

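```bash
python3 -c "
from h import *
f,C=load('wrist','w10')
save(f,'w10c',(235,235,325,345),6)
"
```

```text
(no output)
```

View pics/w10c.png

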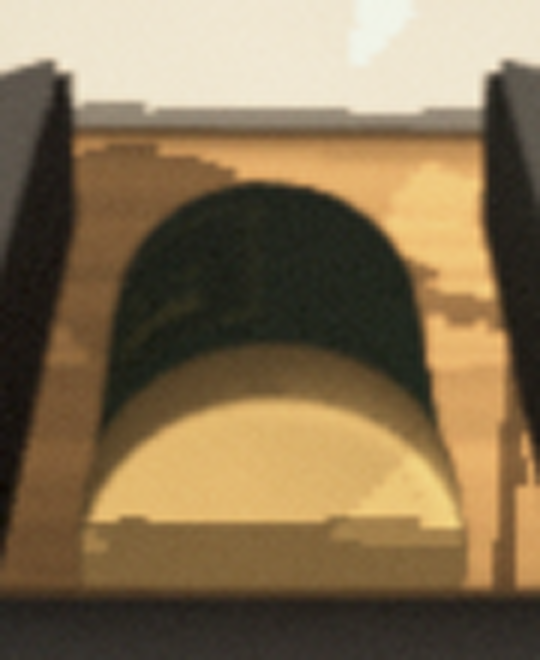

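```bash
python3 -c "
from h import *
f,C=load('wrist','w10')
q=lambda u,v:(235+u/6,235+v/6)
print('edge',onz(C,q(265,132),16),'foot',onz(C,q(265,182),16),'lid front',onz(C,q(275,400),105))
"
```

```text
edge [ 437.14693082 -169.488174     16.        ] foot [ 448.72083822 -170.12973031   16.        ] lid front [ 446.66216276 -169.4663164   105.        ]
```

```bash
python3 -c "
from h import *
plan(1,(485,160,170),20,9)"
```

```text
from [ 350.3 -165.3  196.3] yaw 176.9
[[1,[-1.3,3.7,0.3],-0.44],[1,[-1.4,3.6,0.3],-0.44],[1,[-1.6,3.6,0.3],-0.44],[1,[-1.7,3.5,0.3],-0.44],[1,[-1.9,3.4,0.3],-0.44],[1,[-2.0,3.4,0.3],-0.44],[1,[-2.1,3.3,0.3],-0.44],[1,[-2.2,3.2,0.3],-0.44],[1,[-2.4,3.1,0.3],-0.44]]
```

Request:
arm_command([
  [1,[-1.3,3.5,0.3],-0.44],
  [1,[-1.4,3.6,0.3],-0.44],
  [1,[-1.6,3.6,0.3],-0.44],
  [1,[-1.7,3.5,0.3],-0.44],
  [1,[-1.9,3.4,0.3],-0.44],
  [1,[-2.0,3.4,0.3],-0.44],
  [1,[-2.1,3.3,0.3],-0.44],
  [1,[-2.0,2.8,0.3],-0.44],
  [1,[-1.5,1.8,0.3],-0.44],
  [1,[0,0,0],0],
  [1,[0,0,0],0],
])

```text
time_s: 14.05
tool_pos: [470.2, 153.4, 150.4]
tcp_rot: [178.1, -1.0, -162.7]
wrist_force: [-0.5, -0.8, 0.6]
gripper_width: 94.1
```

```bash
python3 -c "
from h import *
to(494,164,120,197)
shot('wrist','w11')"
```

```text
pos [470.2 153.4 150.4] rot [ 178.07   -1.02 -162.74] w 94.1 F [-0.5 -0.8  0.6] t 14.05
shift cm [-2.64  0.2   3.  ] turn units 0.05
```

View pics/w11.png

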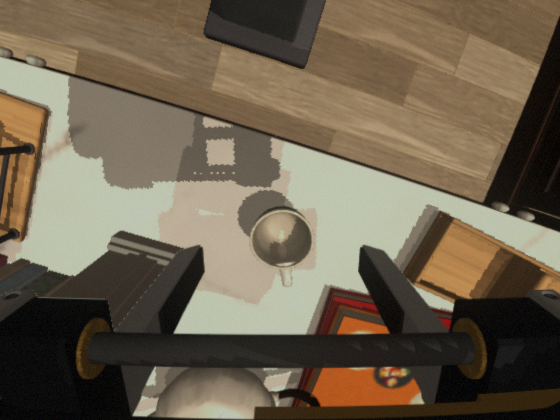

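```bash
python3 -c "
from h import *
f,C=load('wrist','w11')
save(f,'w11c',(235,190,335,300),6)
a=onz(C,(281,238.5),51);print(a,onz(C,(312,238),51)-onz(C,(250,238),51)); h=onz(C,(287.5,280),48); print(h,np.degrees(np.arctan2(*(h-a)[1::-1])))
to(a[0],a[1],60,197)"
```

```text
[494.12038742 165.13097295  51.        ] [-17.0714562   57.45414233   0.        ]
[535.77131691 185.05183065  48.        ] 25.560914466131617
pos [470.  153.1 150.3] rot [ 178.06   -1.03 -162.79] w 94.3 F [-1.1  0.3 -0.9] t 14.1
shift cm [-2.82  0.13  8.99] turn units 0.04
```

View pics/w11c.png

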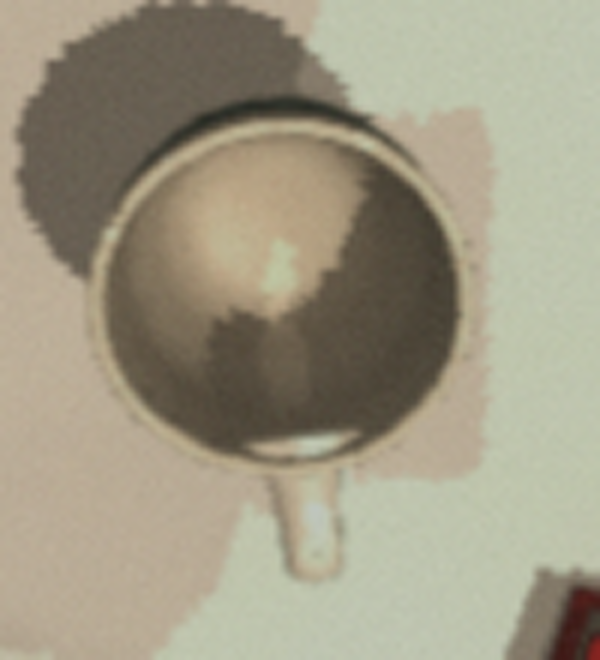

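Request:
arm_command([
  [1,[-1.4,0.1,1.5],-0.6],
  [1,[-1.0,0,3],-0.5],
  [1,[0,0,3],0],
  [1,[0,0,1.5],0],
  [1,[0,0,0],0],
])

```text
time_s: 14.6
tool_pos: [489.8, 158.7, 56.6]
tcp_rot: [178.0, -0.8, -157.6]
wrist_force: [0.4, -0.4, 0.6]
gripper_width: 94.0
```

```bash
python3 -c "
from h import *
to(494,165,28,203)"
```

```text
pos [489.8 158.7  56.6] rot [ 178.02   -0.8  -157.65] w 94.0 F [ 0.4 -0.4  0.6] t 14.6
shift cm [-0.67  0.33  2.87] turn units -0.13
```

Request:
arm_command([
  [1,[-0.6,0.3,0.5],0],
  [1,[0,0,0.9],0],
  [1,[0,0,0.8],0],
  [1,[0,0,0.2],0],
])

```text
time_s: 15.0
tool_pos: [495.6, 163.1, 33.5]
tcp_rot: [178.1, -0.6, -157.9]
wrist_force: [0.3, -0.5, 0.2]
gripper_width: 93.9
```

```bash
python3 -c "
from h import *
to(494,165,26,203)
shot('scene','s11',(200,180,290,250),8)"
```

```text
pos [495.6 163.1  33.5] rot [ 178.11   -0.56 -157.85] w 93.9 F [ 0.3 -0.5  0.2] t 15.0
shift cm [0.07 0.21 0.76] turn units -0.17
```

View pics/s11.png

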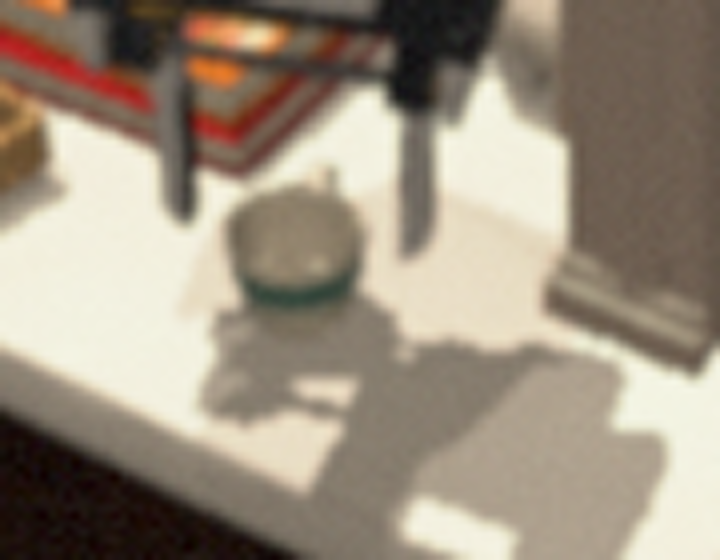

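Request:
arm_command([
  [1,[0,0.2,0.7],0],
  [1,[0,0,0.4],0],
  [1,[0,0,0],0],
])

```text
time_s: 15.35
tool_pos: [495.1, 165.6, 22.5]
tcp_rot: [178.1, -0.5, -157.8]
wrist_force: [-0.7, 0.6, 0.1]
gripper_width: 94.2
```

Request:
arm_command([
  [1,[0,0,0.3],0],
  [1,[0,0,0.3],0],
  [1,[0,0,0],0],
])

```text
time_s: 15.65
tool_pos: [495.1, 165.9, 16.2]
tcp_rot: [178.1, -0.5, -157.8]
wrist_force: [-0.4, 1.0, 0.5]
gripper_width: 94.0
```

```bash
python3 -c "
from h import *
to(494,165,10,203)
shot('scene','s12',(200,180,290,250),8)"
```

```text
pos [495.1 165.9  16.2] rot [ 178.14   -0.46 -157.82] w 94.0 F [-0.4  1.   0.5] t 15.65
shift cm [ 0.14 -0.06  0.62] turn units -0.16
```

View pics/s12.png

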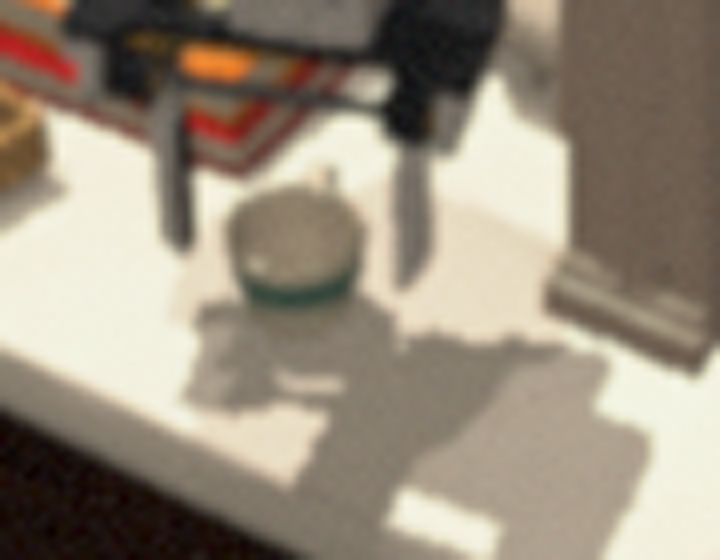

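Request:
arm_command([
  [1,[0,0,0.6],0],
  [1,[0,0,0.4],0],
  [1,[0,0,0],0],
  [0.3,[0,0,0],0],
  [0.3,[0,0,0],0],
  [0.3,[0,0,0],0],
  [0.3,[0,0,0],0],
], grip_force=15)

```text
time_s: 16.4
tool_pos: [495.4, 166.2, 5.7]
tcp_rot: [178.2, -0.4, -157.8]
wrist_force: [-0.5, -0.1, -0.0]
gripper_width: 65.6
```

```bash
python3 -c "
from h import *
to(494,165,10,203)
shot('scene','s13',(200,180,290,250),8)"
```

```text
pos [495.4 166.2   5.7] rot [ 178.15   -0.41 -157.83] w 65.6 F [-0.5 -0.1 -0. ] t 16.4
shift cm [ 0.18 -0.05 -0.43] turn units -0.17
```

View pics/s13.png

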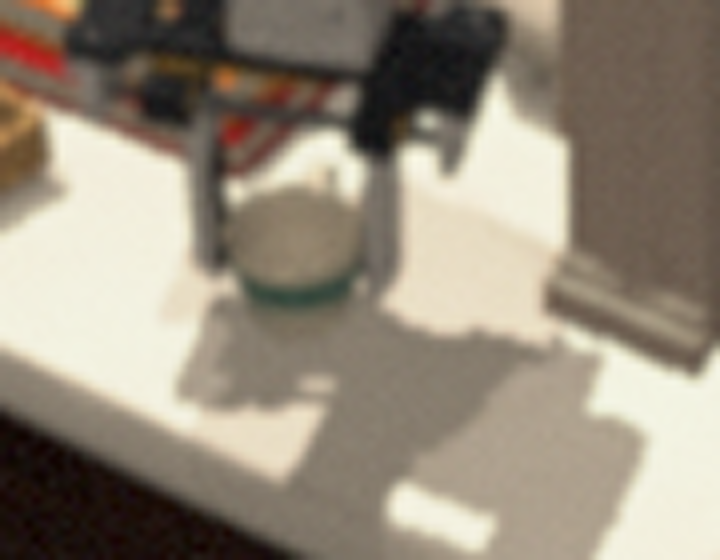

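Request:
arm_command([
  [0.3,[0,0,0],0],
  [0.3,[0,0,0],0],
  [0.3,[0,0,-1.0],0],
  [0.3,[0,0,-1.5],0],
  [0.3,[0,0,0],0],
])

```text
time_s: 16.95
tool_pos: [495.3, 165.4, 31.8]
tcp_rot: [178.1, -0.5, -157.8]
wrist_force: [0.2, -0.1, -1.5]
gripper_width: 61.1
```

```bash
python3 -c "
from h import *
to(494,165,10,203)
shot('wrist','w13')"
```

```text
pos [495.3 165.4  31.8] rot [ 178.13   -0.48 -157.82] w 61.1 F [ 0.2 -0.1 -1.5] t 16.95
shift cm [ 0.12 -0.06  2.18] turn units -0.16
```

View pics/w13.png

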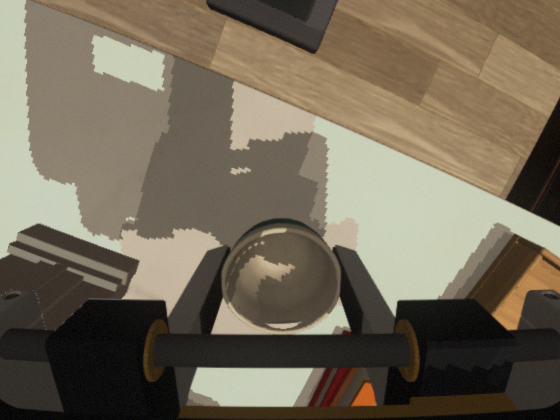

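Request:
arm_command([
  [0.3,[0,0,0],1],
  [0.3,[0,0,0],1],
  [0.3,[0,0,0],1],
  [0.3,[0,0,0],1],
  [0.3,[0,0,0],1],
  [0.3,[0,0,0],1],
  [0.3,[0,0,0],1],
  [0.3,[0,0,0],1],
  [0.3,[0,0,0],1],
  [0.3,[0,0,0],1],
  [0.3,[0,0,0],1],
  [0.3,[0,0,0],1],
  [0.3,[0,0,0],1],
  [0.3,[0,0,0],1],
  [0.3,[0,0,0],1],
  [0.3,[0,0,0],1],
  [0.3,[0,0,0],1],
  [0.3,[0,0,0],1],
  [0.3,[0,0,0],1],
  [0.3,[0,0,0],1],
])

```text
time_s: 19.0
tool_pos: [484.4, 164.0, 19.4]
tcp_rot: [-177.9, -1.7, 97.9]
wrist_force: [0.2, -1.3, -0.5]
gripper_width: 60.9
```

```bash
python3 -c "
from h import *
to(494,165,32,-5)"
```

```text
pos [484.4 164.   19.4] rot [-177.87   -1.71   97.9 ] w 60.9 F [ 0.2 -1.3 -0.5] t 19.0
shift cm [ 0.01  0.92 -1.29] turn units -15.42
```

Request:
arm_command([
  [0.3,[0,0,-0.5],1],
  [0.3,[0,0,-0.4],1],
  [0.3,[0,0,0],1],
  [0.3,[0,0,0],1],
  [0.3,[0,0,0],1],
  [0.3,[0,0,0],1],
  [0.3,[0,0,0],1],
  [0.3,[0,0,0],1],
  [0.3,[0,0,0],1],
  [0.3,[0,0,0],1],
  [0.3,[0,0,0],1],
  [0.3,[0,0,0],1],
  [0.3,[0,0,0],1],
  [0.3,[0,0,0],1],
  [0.3,[0,0,0],1],
  [0.3,[0,0,0],1],
  [0.3,[0,0,0],1],
  [0.3,[0,0,0],1],
  [0.3,[0,0,0],1],
  [0.3,[0,0,0],0],
])

```text
time_s: 21.0
tool_pos: [474.6, 162.4, 17.0]
tcp_rot: [-178.8, 3.5, -1.2]
wrist_force: [0.3, -0.5, -0.1]
gripper_width: 60.8
```

```bash
python3 -c "
from h import *
to(494,165,6,-5)
shot('wrist','w14')"
```

```text
pos [474.6 162.4  17. ] rot [-178.81    3.5    -1.15] w 60.8 F [ 0.3 -0.5 -0.1] t 21.0
shift cm [ 2.   -0.28  0.99] turn units 0.77
```

View pics/w14.png

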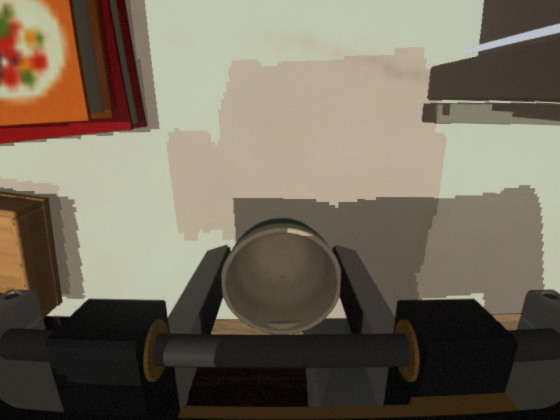

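Request:
arm_command([
  [0.3,[1.5,0,0.2],0],
  [0.3,[0,0,0.4],0],
  [0.3,[0,0,0.3],0],
  [0.3,[0,0,0],0],
])

```text
time_s: 21.45
tool_pos: [488.0, 162.4, 6.5]
tcp_rot: [-178.8, 3.6, -0.7]
wrist_force: [-1.0, -0.0, 3.8]
gripper_width: 61.4
```

```bash
python3 -c "
from h import *
to(494,165,6,-5); print(pose()[1][:,2])"
```

```text
pos [488.  162.4   6.5] rot [-178.79    3.62   -0.74] w 61.4 F [-1.  -0.   3.8] t 21.45
shift cm [ 0.6  -0.26  0.02] turn units 0.85
[-0.06281085  0.02194591 -0.99778413]
```

Request:
arm_command([
  [0.95,[0,0,0],0],
  [0.95,[0,0,0],0],
  [0.95,[0,0,0],0],
  [0.95,[0,0,-2.5],0],
  [0.95,[0,0,-4],0],
  [0.6,[-2.5,0,-3],0],
  [0.5,[-2.5,0,0],0],
  [0.5,[0,0,0],0],
])

```text
time_s: 22.25
tool_pos: [440.8, 160.7, 106.8]
tcp_rot: [-178.8, 3.8, -0.6]
wrist_force: [0.4, 0.4, 0.2]
gripper_width: 68.5
```

```bash
python3 -c "
from h import *
to(440,162,90,-5)
shot('wrist','w15')"
```

```text
pos [440.8 160.7 106.8] rot [-178.8     3.81   -0.64] w 68.5 F [0.4 0.4 0.2] t 22.25
shift cm [ 0.03 -0.1   1.68] turn units 0.87
```

View pics/w15.png

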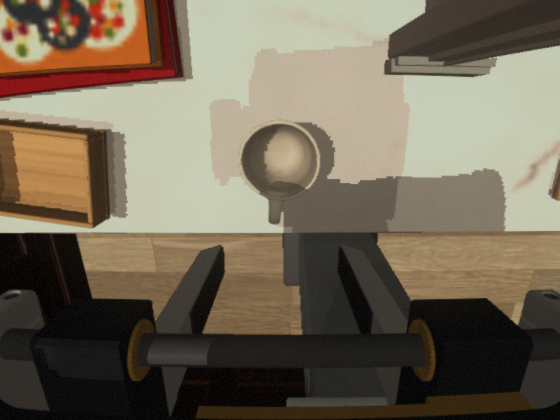

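```bash
python3 -c "
from h import *
f,C=load('wrist','w15')
save(f,'w15c',(225,110,335,235),5.5)
a=onz(C,(280.5,159.5),51);print(a,onz(C,(320,159),51)-onz(C,(241,159),51)); h=onz(C,(276,218),48); print(h,np.degrees(np.arctan2(*(h-a)[1::-1])),np.linalg.norm((h-a)[:2]))
for zt in (-17,-6): print(proj(C,pose()[0]+pose()[1]@np.array([0,0,zt])))
"
```

```text
[488.44232324 162.02993428  51.        ] [ -0.53807544 -60.01390904   0.        ]
[439.97170703 166.40868552  48.        ] 174.83801075673134 48.667998707588545
[[281.69906536 257.16821013]]
[[281.65729997 250.04819532]]
```

View pics/w15c.png

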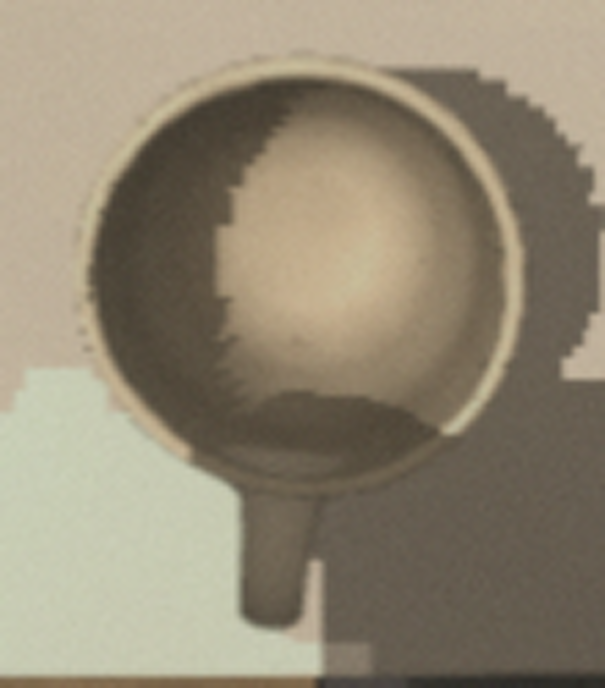

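Request:
arm_command([
  [0.5,[0,-0.5,1],0.8],
  [0.5,[0,0,2],0],
  [0.5,[0,0,1.5],0],
  [0.5,[0,0,0],0],
])

```text
time_s: 22.7
tool_pos: [443.0, 166.5, 60.4]
tcp_rot: [-179.1, 3.6, -4.9]
wrist_force: [0.5, -0.4, 0.4]
gripper_width: 47.2
```

```bash
python3 -c "
from h import *
to(441,167,5,-5.3)"
```

```text
pos [443.  166.5  60.4] rot [-179.05    3.64   -4.87] w 47.2 F [ 0.5 -0.4  0.4] t 22.7
shift cm [0.15 0.06 5.54] turn units 0.09
```

Request:
arm_command([
  [0.4,[0.1,0,1.2],0],
  [0.4,[0,0,1.5],0],
  [0.4,[0,0,1.2],0],
  [0.4,[0,0,0],0],
])

```text
time_s: 23.1
tool_pos: [443.9, 167.1, 19.0]
tcp_rot: [-179.0, 3.6, -4.9]
wrist_force: [0.2, -0.1, 0.2]
gripper_width: 37.7
```

```bash
python3 -c "
from h import *
to(441,167,5,-5.3)
shot('wrist','w16')
shot('scene','s16',(200,180,290,250),8)"
```

```text
pos [443.9 167.1  19. ] rot [-179.05    3.58   -4.91] w 37.7 F [ 0.2 -0.1  0.2] t 23.1
shift cm [-0.2   0.06  1.42] turn units 0.08
```

View pics/w16.png

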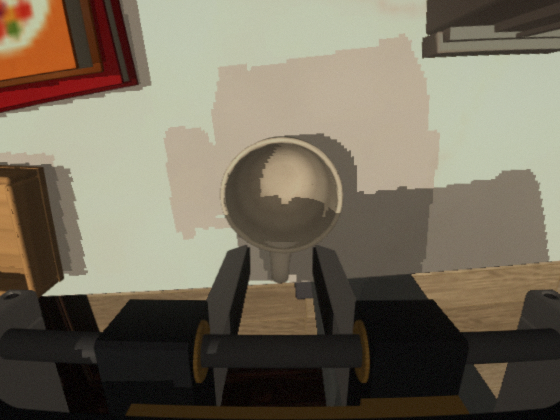

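View pics/s16.png

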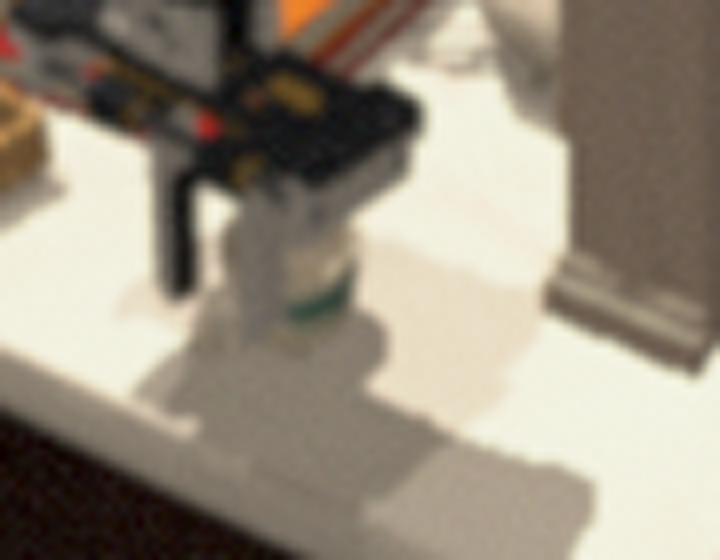

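Request:
arm_command([
  [0.4,[-0.15,0.05,0.6],0],
  [0.4,[0,0,0.5],0],
  [0.4,[0,0,0],0],
  [0,[0,0,0],0],
  [0,[0,0,0],0],
  [0,[0,0,0],0],
  [0,[0,0,0],0],
], grip_force=25)

```text
time_s: 23.9
tool_pos: [445.1, 167.4, 11.1]
tcp_rot: [-179.0, 3.1, -4.9]
wrist_force: [0.3, -0.6, -0.7]
gripper_width: 14.0
```

```bash
python3 -c "
from h import *
to(441,167,5,-5.3)"
```

```text
pos [445.1 167.4  11.1] rot [-178.96    3.13   -4.89] w 14.0 F [ 0.3 -0.6 -0.7] t 23.9
shift cm [-0.37  0.09  0.63] turn units 0.08
```

Request:
arm_command([
  [0,[0,0,0],0],
  [0,[0,0,0],0],
  [0,[0,0,-0.8],0],
  [0,[0,0,-1.2],0],
  [0,[0,0,-1.5],0],
  [0,[0,0,0],0],
])

```text
time_s: 24.5
tool_pos: [446.9, 166.5, 48.8]
tcp_rot: [-179.0, 3.2, -4.9]
wrist_force: [-1.2, -0.4, 0.0]
gripper_width: 10.1
```

```bash
python3 -c "
from h import *
to(441,167,5,-5.3)
shot('wrist','w17')
shot('scene','s17',(190,170,290,250),7.5)"
```

```text
pos [446.9 166.5  48.8] rot [-178.97    3.16   -4.89] w 10.1 F [-1.2 -0.4  0. ] t 24.5
shift cm [-0.34  0.08  4.41] turn units 0.08
```

View pics/w17.png

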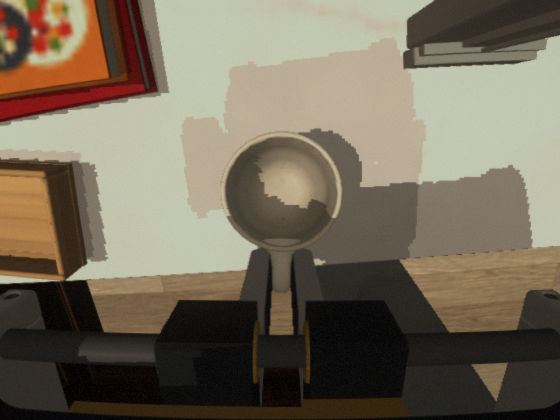

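View pics/s17.png

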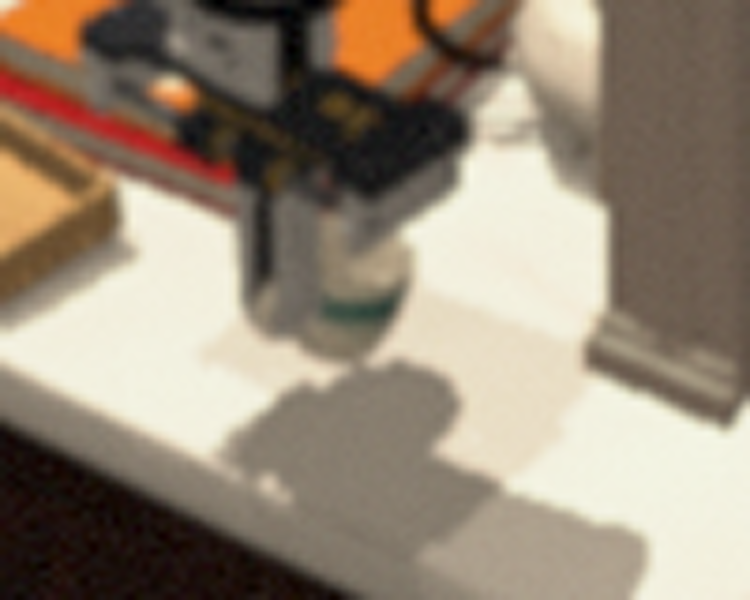

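Request:
arm_command([
  [0,[-0.5,0.5,-2],0],
  [0,[-1,1.5,-3],0],
  [0,[-0.7,2.5,-3],0],
  [0,[0,3,-2.5],0],
  [0,[0,3,-2],0],
  [0,[0,3,0],0],
  [0,[0,3,0],0],
  [0,[0,3,0],0],
  [0,[0,3,0],0],
  [0,[0,3,0],0],
  [0,[0,3,0],0],
  [0,[0,2,0],0],
  [0,[0,1,0],0],
  [0,[0,0,0],0],
])

```text
time_s: 26.0
tool_pos: [395.0, -158.9, 163.9]
tcp_rot: [-179.0, 4.3, -4.7]
wrist_force: [0.5, 0.1, -1.2]
gripper_width: 10.1
```

```bash
python3 -c "
from h import *
to(400,-173,148,-4)
shot('wrist','w18')
shot('scene','s18',(240,150,420,290),4.2)"
```

```text
pos [ 395.  -158.9  163.9] rot [-178.95    4.27   -4.74] w 10.1 F [ 0.5  0.1 -1.2] t 26.0
shift cm [0.73 1.4  1.51] turn units -0.15
```

View pics/w18.png

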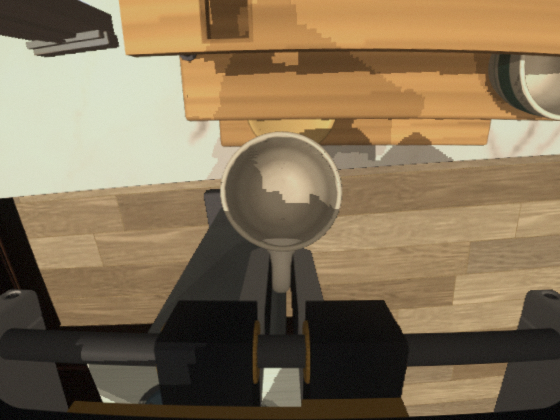

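View pics/s18.png

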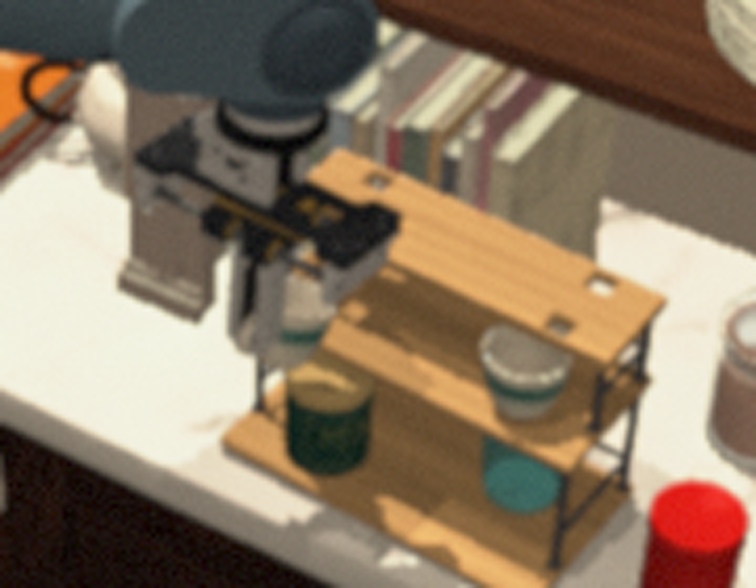

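Request:
arm_command([
  [0,[0.3,0.9,0.6],0],
  [0,[0,0.3,0.5],0],
  [0,[0,0,0.2],0],
  [0,[0,0,0],0],
])

```text
time_s: 26.5
tool_pos: [396.5, -167.9, 148.8]
tcp_rot: [-178.9, 4.3, -4.4]
wrist_force: [0.5, -0.3, -1.5]
gripper_width: 10.5
```

```bash
python3 -c "
from h import *
to(471,-173,146,-4)"
```

```text
pos [ 396.5 -167.9  148.8] rot [-178.88    4.3    -4.39] w 10.5 F [ 0.5 -0.3 -1.5] t 26.5
shift cm [ 7.46 -0.07 -0.28] turn units -0.08
```

Request:
arm_command([
  [0,[1,0,0],0],
  [0,[1.2,0,-0.1],0],
  [0,[1,0,-0.1],0],
  [0,[0.3,0,0],0],
  [0,[0,0,0],0],
])

```text
time_s: 27.0
tool_pos: [427.8, -170.9, 154.0]
tcp_rot: [-179.0, 5.6, -4.2]
wrist_force: [-1.1, -0.1, -0.6]
gripper_width: 10.2
```

```bash
python3 -c "
from h import *
to(471,-173,146,-4)
shot('wrist','w19')
shot('scene','s19',(240,150,420,290),4.2)"
```

```text
pos [ 427.8 -170.9  154. ] rot [-179.      5.64   -4.21] w 10.2 F [-1.1 -0.1 -0.6] t 27.0
shift cm [ 4.38 -0.11  0.38] turn units -0.04
```

View pics/w19.png

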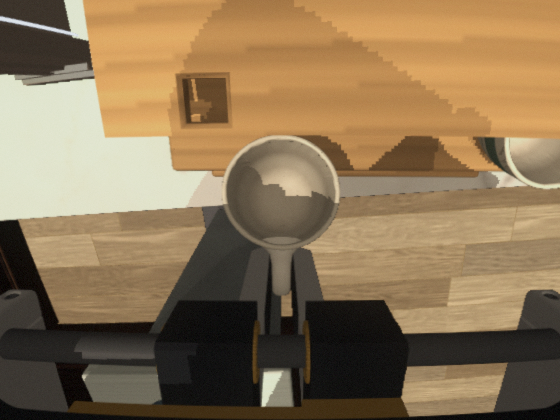

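View pics/s19.png

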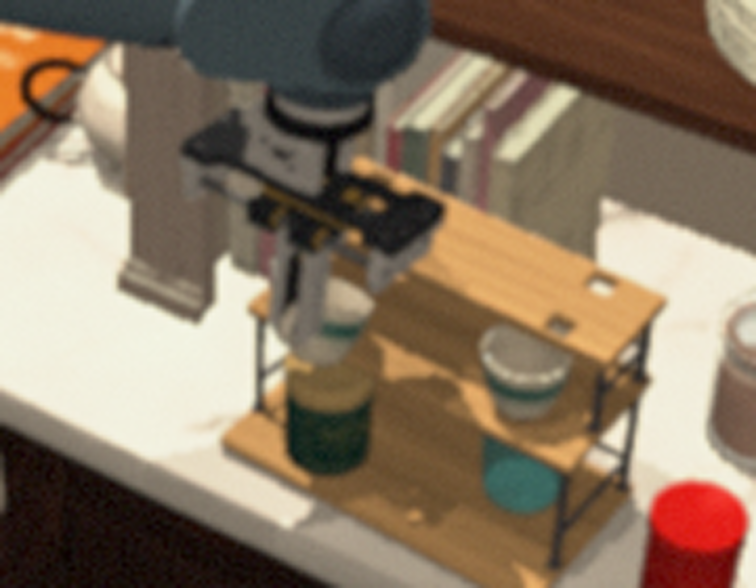

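Request:
arm_command([
  [0,[-0.2,0,0.4],0],
  [0,[0,0,0.4],0],
  [0,[0,0,0.1],0],
  [0,[0,0,0],0],
])

```text
time_s: 27.5
tool_pos: [426.3, -171.9, 152.9]
tcp_rot: [-179.2, 5.6, -4.1]
wrist_force: [-1.5, 1.1, 1.0]
gripper_width: 10.6
```

```bash
python3 -c "
from h import *
to(471,-173,146,-4)"
```

```text
pos [ 426.3 -171.9  152.9] rot [-179.17    5.64   -4.12] w 10.6 F [-1.5  1.1  1. ] t 27.5
shift cm [ 4.51 -0.2   0.25] turn units -0.02
```

```bash
python3 -c "
from h import *
shot('scene','s20',(285,195,365,255),9)"
```

```text
(no output)
```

View pics/s20.png

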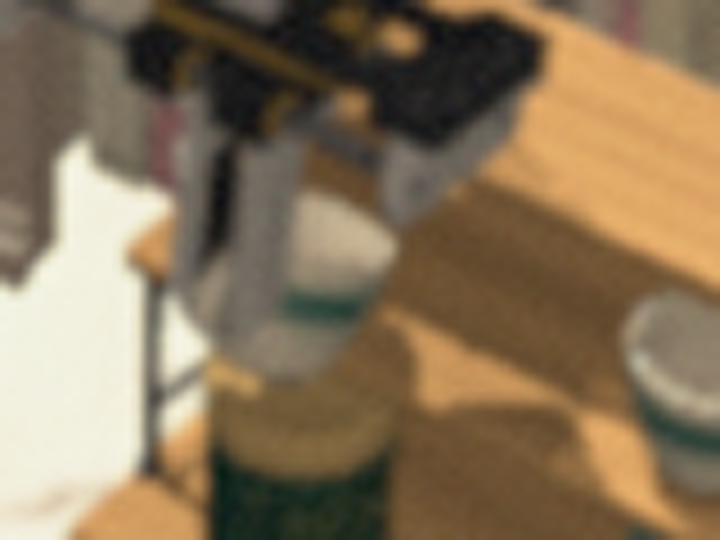

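```bash
python3 -c "
from h import *
S=cam('scene')
t=lambda X:((proj(S,X)[0]-[285,195])*9).round()
for x in (466,470,474):
  for zb in (125,133,141):
    ft=[t((x+21.5*np.cos(a),-176+21.5*np.sin(a),zb)) for a in np.radians(range(0,360,30))]; rm=[t((x+31.5*np.cos(a),-176+31.5*np.sin(a),zb+51)) for a in np.radians(range(0,360,30))]
    ft=np.array(ft);rm=np.array(rm);print(x,zb,'foot lowest',ft[ft[:,1].argmax()],'rim L',rm[:,0].min(),'R',rm[rm[:,0].argmax()],'top',rm[:,1].min())
for X in [(468+9,-106,128),(471,-173,128)]: print(t(X))
a=np.radians(-3.85)
for y in (140,100,66,30): print(y,t((510.3+np.cos(a)*-42-np.sin(a)*y,-240.5+np.sin(a)*-42+np.cos(a)*y,128)))
"
```

```text
466 125 foot lowest [286. 396.] rim L 198.0 R [387. 244.] top 178.0
466 133 foot lowest [287. 379.] rim L 198.0 R [388. 225.] top 160.0
466 141 foot lowest [288. 361.] rim L 199.0 R [389. 207.] top 142.0
470 125 foot lowest [293. 389.] rim L 204.0 R [394. 237.] top 172.0
470 133 foot lowest [293. 372.] rim L 205.0 R [395. 219.] top 154.0
470 141 foot lowest [294. 354.] rim L 205.0 R [396. 201.] top 136.0
474 125 foot lowest [299. 382.] rim L 211.0 R [400. 230.] top 165.0
474 133 foot lowest [300. 365.] rim L 211.0 R [401. 212.] top 147.0
474 141 foot lowest [300. 347.] rim L 211.0 R [402. 194.] top 129.0
[133. 252.]
[289. 334.]
140 [115. 243.]
100 [208. 290.]
66 [289. 330.]
30 [376. 374.]
```

Request:
arm_command([
  [0,[0,0,-0.2],0],
  [0,[0.4,0,0],0],
  [0,[0.6,0,0],0],
  [0,[0.6,0,0],0],
  [0,[0.3,0,0],0],
  [0,[0,0,0],0],
], grip_force=40)

```text
time_s: 28.15
tool_pos: [436.4, -173.3, 159.3]
tcp_rot: [-179.2, 7.6, -4.0]
wrist_force: [-1.9, 0.4, 0.5]
gripper_width: 10.0
```

```bash
python3 -c "
from h import *
to(471,-173,152,-4)
shot('wrist','w21')
shot('scene','s21',(285,195,365,255),9)"
```

```text
pos [ 436.4 -173.3  159.3] rot [-179.2     7.58   -4.  ] w 10.0 F [-1.9  0.4  0.5] t 28.15
shift cm [ 3.51 -0.27  0.27] turn units 0.00
```

View pics/w21.png

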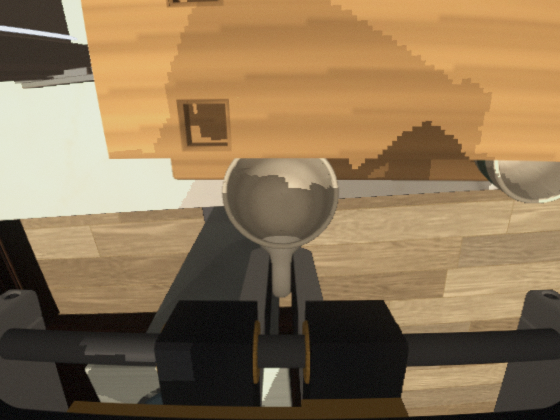

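View pics/s21.png

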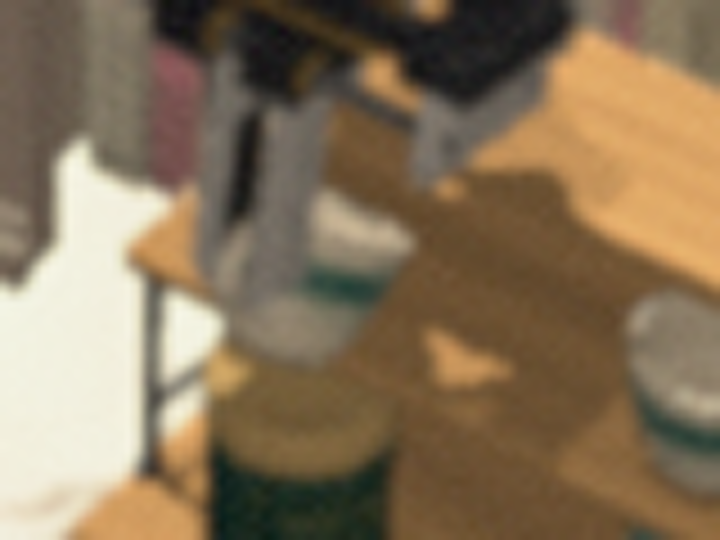

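Request:
arm_command([
  [0,[0,0,-0.3],0],
  [0,[0,0,-0.2],0],
  [0,[0,0,0],0],
])

```text
time_s: 28.55
tool_pos: [438.6, -174.0, 163.2]
tcp_rot: [-179.3, 7.3, -4.0]
wrist_force: [-0.2, 0.8, -0.8]
gripper_width: 10.2
```

```bash
python3 -c "
from h import *
to(471,-173,160,-4); print(pose()[2]['wrist_torque'])
shot('scene','s22',(285,195,365,255),9)"
```

```text
pos [ 438.6 -174.   163.2] rot [-179.27    7.34   -4.02] w 10.2 F [-0.2  0.8 -0.8] t 28.55
shift cm [ 3.24 -0.32 -0.09] turn units -0.00
[ 0.01463006 -0.02932648 -0.01798793]
```

View pics/s22.png

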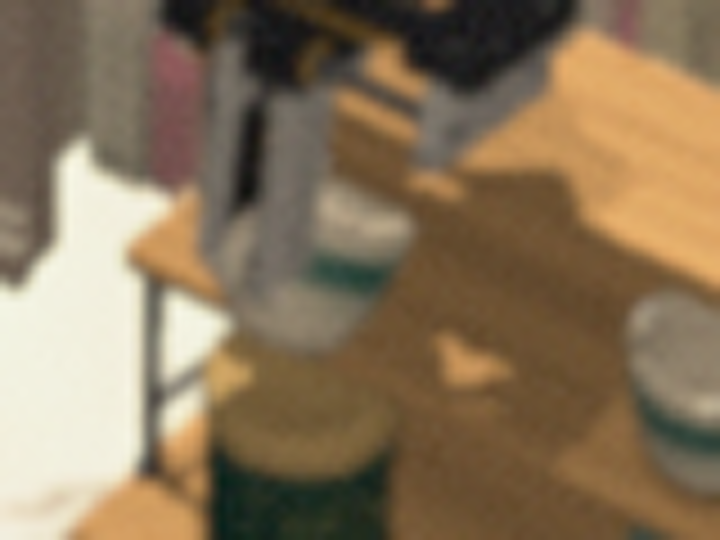

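Request:
arm_command([
  [0,[0.5,0,0],0],
  [0,[0.6,0,-0.1],0],
  [0,[0.4,0,-0.05],0],
  [0,[0,0,0],0],
])

```text
time_s: 29.0
tool_pos: [455.1, -175.2, 162.0]
tcp_rot: [-179.3, 7.3, -4.0]
wrist_force: [0.0, 0.2, -0.7]
gripper_width: 10.4
```

```bash
python3 -c "
from h import *
to(471,-173,162,-4); print(pose()[2]['wrist_torque'])
"
```

```text
pos [ 455.1 -175.2  162. ] rot [-179.26    7.32   -4.03] w 10.4 F [ 0.   0.2 -0.7] t 29.0
shift cm [ 1.56 -0.33 -0.19] turn units -0.01
[-0.011705   -0.06564039  0.01578722]
```

Request:
arm_command([
  [0,[0.5,-0.2,0],0],
  [0,[0.7,0,-0.1],0],
  [0,[0.5,0,-0.1],0],
  [0,[0,0,0],0],
])

```text
time_s: 29.4
tool_pos: [474.1, -174.2, 161.7]
tcp_rot: [-179.3, 7.3, -4.0]
wrist_force: [0.7, -0.3, -0.2]
gripper_width: 10.2
```

```bash
python3 -c "
from h import *
to(474,-173,162,-4); print(pose()[2]['wrist_torque'])
shot('scene','s23',(285,195,365,255),9)
shot('wrist','w23')
"
```

```text
pos [ 474.1 -174.2  161.7] rot [-179.26    7.32   -4.02] w 10.2 F [ 0.7 -0.3 -0.2] t 29.4
shift cm [-0.02 -0.12 -0.03] turn units -0.00
[ 0.02011612 -0.04818935  0.04200836]
```

View pics/s23.png

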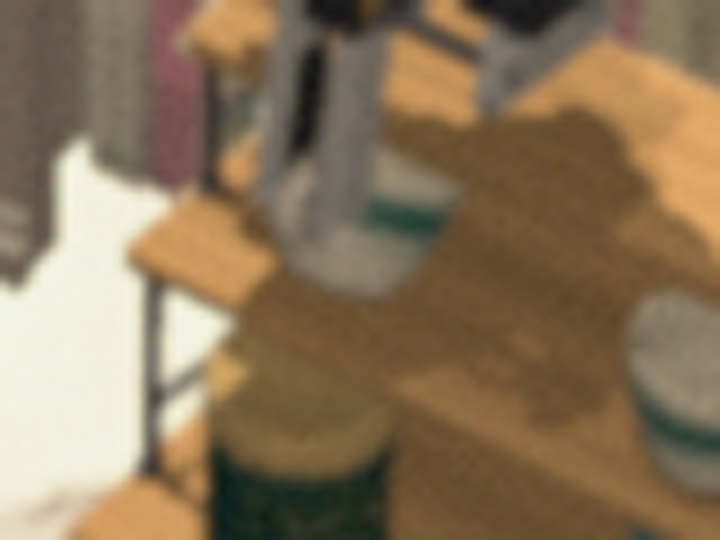

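View pics/w23.png

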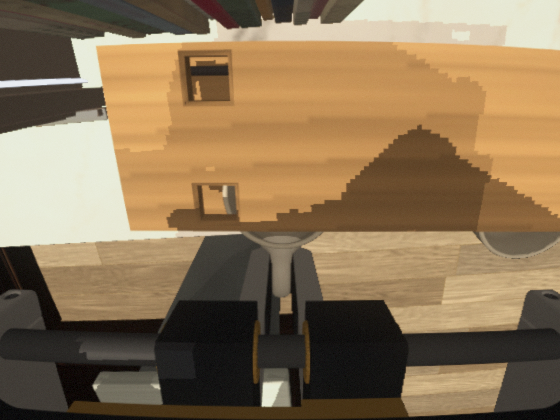

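Request:
arm_command([
  [0,[0,0,0.25],0],
  [0,[0,0,0.25],0],
  [0,[0,0,0],0],
])

```text
time_s: 29.8
tool_pos: [473.6, -174.9, 160.9]
tcp_rot: [-179.4, 7.2, -4.0]
wrist_force: [-0.0, 0.4, -1.5]
gripper_width: 10.0
```

```bash
python3 -c "
from h import *
to(474,-173,157,-4); print(pose()[2]['wrist_torque'])
"
```

```text
pos [ 473.6 -174.9  160.9] rot [-179.36    7.24   -4.04] w 10.0 F [-0.   0.4 -1.5] t 29.8
shift cm [ 0.07 -0.19  0.39] turn units -0.01
[ 0.00091041 -0.08448389  0.06058765]
```

Request:
arm_command([
  [0,[0,0,0.4],0],
  [0,[0,0,0.3],0],
])

```text
time_s: 30.0
tool_pos: [473.4, -175.9, 159.8]
tcp_rot: [-179.5, 7.2, -4.0]
wrist_force: [-6.0, 3.2, 15.7]
gripper_width: 10.2
```

```bash
python3 -c "
from h import *
to(474,-173,157,-4); print(pose()[2]['wrist_torque'])
shot('scene','s24',(285,195,365,255),9)
"
```

```text
pos [ 473.4 -175.9  159.8] rot [-179.5     7.18   -4.05] w 10.2 F [-6.   3.2 15.7] t 30.0
shift cm [ 0.08 -0.3   0.27] turn units -0.01
[0.92584317 1.2202748  0.05295059]
```

View pics/s24.png

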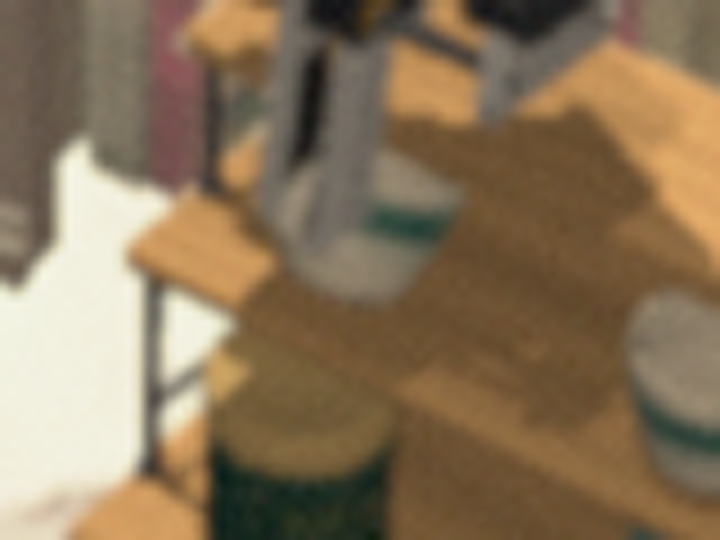

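Request:
arm_command([
  [0,[0,0,-0.1],0],
  [0.25,[0,0,0],0],
  [0.35,[0,0,0],0],
  [0.35,[0,0,0],0],
  [0.35,[-1,0,0],0],
  [0.35,[-2,0,0],0],
  [0.35,[-3,0,0],0],
  [0.35,[-1.5,0,-1],0],
  [0.35,[0,0,-2],0],
  [0.35,[0,0,0],0],
], grip_force=25)

```text
time_s: 31.05
tool_pos: [396.1, -169.8, 197.7]
tcp_rot: [-179.4, 7.4, -4.0]
wrist_force: [0.1, -0.2, 1.4]
gripper_width: 32.5
```

```bash
python3 -c "
from h import *
to(474,-173,157,-4)
shot('scene','s25',(240,150,420,290),4.2)
shot('wrist','w25')
"
```

```text
pos [ 396.1 -169.8  197.7] rot [-179.4     7.44   -4.05] w 32.5 F [ 0.1 -0.2  1.4] t 31.05
shift cm [ 8.25 -0.2   3.03] turn units -0.01
```

View pics/s25.png

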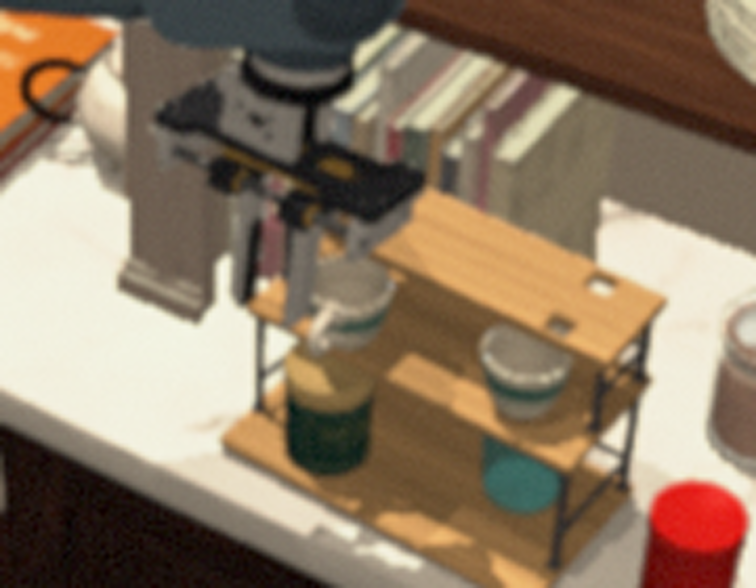

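View pics/w25.png

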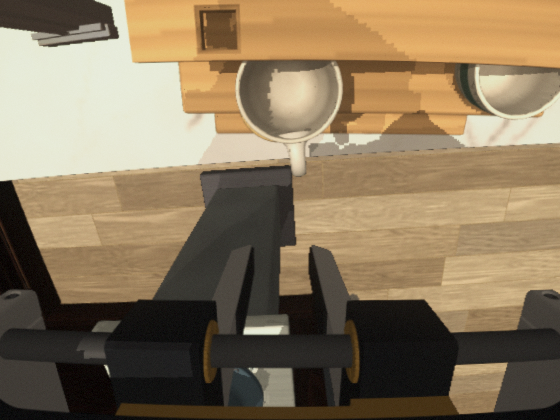

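```bash
python3 -c "
from h import *
f,C=load('wrist','w25')
a=np.radians(-3.85)
def rk(p): d=p[:2]-[510.3,-240.5]; return (d@[np.cos(a),np.sin(a)]).round(1),(d@[-np.sin(a),np.cos(a)]).round(1)
for n,u,z in [('rim front',(289,143),179),('rim L',(237,90),179),('rim R',(342,90),179),('edge mid',(200,113),128),('edge mid R',(500,117),128),('top edge',(200,61),202),('twin front',(515,117),179),('sock',(217,30),202)]: p=onz(C,u,z); print(n,p.round(1),rk(p))
save(f,'w25c',(170,0,560,190),2)
"
```

```text
rim front [ 459.4 -178.2  179. ] (np.float64(-55.0), np.float64(58.8))
rim L [ 492.5 -149.9  179. ] (np.float64(-23.8), np.float64(89.2))
rim R [ 488.2 -210.9  179. ] (np.float64(-24.0), np.float64(28.1))
edge mid [ 476.9 -112.8  128. ] (np.float64(-41.9), np.float64(125.2))
edge mid R [ 459.9 -341.3  128. ] (np.float64(-43.5), np.float64(-104.0))
top edge [ 508.5 -136.2  202. ] (np.float64(-8.8), np.float64(103.9))
twin front [ 467.4 -317.8  179. ] (np.float64(-37.6), np.float64(-80.1))
sock [ 521.8 -146.7  202. ] (np.float64(5.2), np.float64(94.3))
```

View pics/w25c.png

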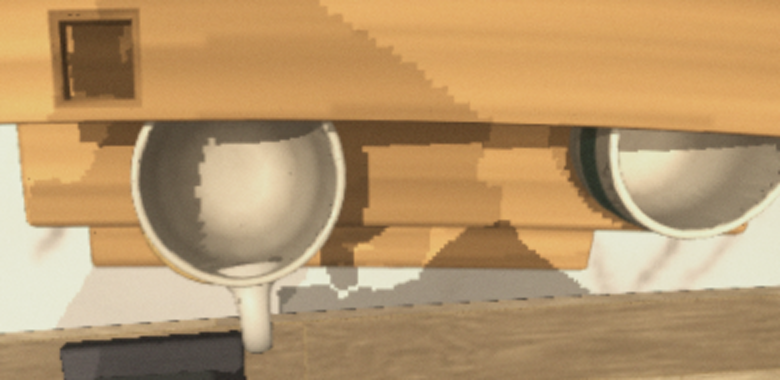

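```bash
python3 -c "
from h import *
f,C=load('wrist','w25')
ax=np.array([490.2,-180.3])
for z in (160,170):
  h=onz(C,(297.5,168),z); d=h[:2]-ax; print(h,np.degrees(np.arctan2(d[1],d[0])),np.hypot(*d))
to(447,-179,159,-4)
p,R,o=pose(); print(R[:,2])
"
```

```text
[ 437.95799368 -182.96498007  160.        ] -177.07974712139654 52.30993541894188
[ 440.72548504 -182.75642166  170.        ] -177.15758478575222 49.53545838540002
pos [ 395.1 -168.8  195.1] rot [-179.25    7.68   -4.01] w 32.9 F [0.2 0.2 0.2] t 31.15
shift cm [5.69 0.69 2.87] turn units -0.00
[-0.13234735  0.02243909 -0.99094938]
```

Request:
arm_command([
  [0.45,[0,0.7,1.5],-0.7],
  [0.45,[0,0.6,2],-0.7],
  [0.45,[0.3,0,1.8],0],
  [0.45,[0.3,0,0.5],0],
  [0.45,[0,0,0],0],
])

```text
time_s: 31.65
tool_pos: [390.7, -178.7, 130.0]
tcp_rot: [-178.0, 7.8, 3.4]
wrist_force: [-0.2, 0.2, 0.2]
gripper_width: 42.0
```

```bash
python3 -c "
from h import *
to(441.5,-182,134,3)
"
```

```text
pos [ 390.7 -178.7  130. ] rot [-178.02    7.81    3.44] w 42.0 F [-0.2  0.2  0.2] t 31.65
shift cm [ 4.95  0.59 -1.1 ] turn units 0.09
```

Request:
arm_command([
  [0.45,[0.8,0.4,-0.3],0],
  [0.45,[1,0,-0.3],0],
  [0.45,[1,0,-0.2],0],
  [0.45,[0.3,0,0],0],
  [0.45,[0,0,0],0],
])

```text
time_s: 32.15
tool_pos: [427.7, -182.1, 136.2]
tcp_rot: [-178.2, 7.6, 3.5]
wrist_force: [-0.5, 0.5, -0.7]
gripper_width: 42.1
```

```bash
python3 -c "
from h import *
to(441.5,-182,134,3)
shot('wrist','w26')
shot('scene','s26',(285,195,365,255),9)
"
```

```text
pos [ 427.7 -182.1  136.2] rot [-178.17    7.61    3.48] w 42.1 F [-0.5  0.5 -0.7] t 32.15
shift cm [1.39 0.08 0.03] turn units 0.10
```

View pics/w26.png

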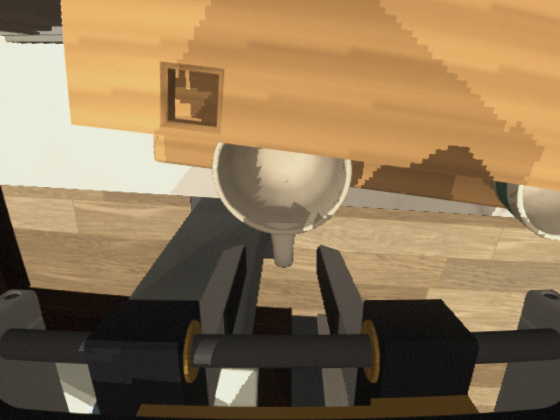

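View pics/s26.png

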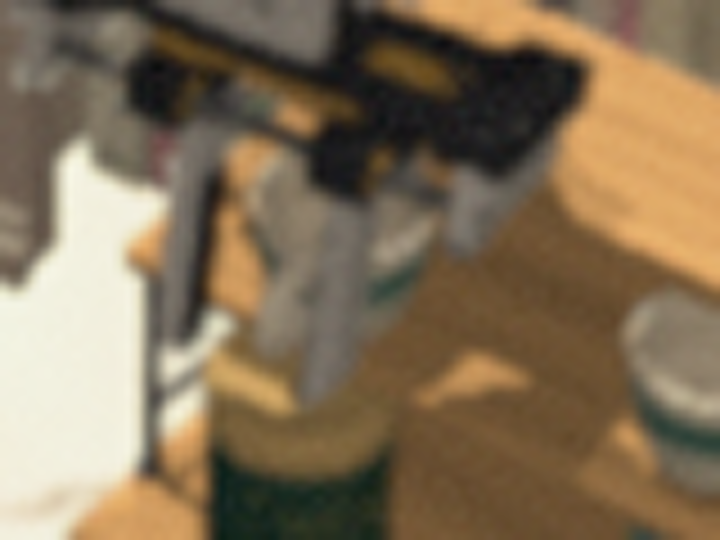

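Request:
arm_command([
  [0.45,[0.6,0.1,-0.1],0],
  [0.45,[0.5,0,-0.1],0],
  [0.45,[0,0,0],0],
  [0,[0,0,0],0],
  [0,[0,0,0],0],
  [0,[0,0,0],0],
  [0,[0,0,0],0],
  [0,[0,0,0],0],
])

```text
time_s: 33.05
tool_pos: [438.5, -182.4, 136.5]
tcp_rot: [-178.2, 7.7, 3.4]
wrist_force: [-0.4, -1.2, 0.2]
gripper_width: 10.3
```

```bash
python3 -c "
from h import *
to(466,-182,136,3)
shot('wrist','w27')
"
```

```text
pos [ 438.5 -182.4  136.5] rot [-178.17    7.65    3.42] w 10.3 F [-0.4 -1.2  0.2] t 33.05
shift cm [ 2.73  0.11 -0.32] turn units 0.08
```

View pics/w27.png

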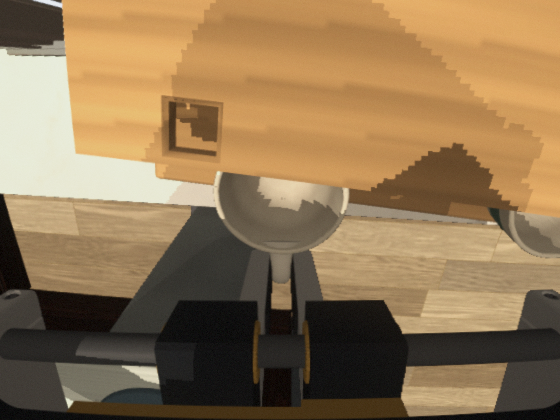

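Request:
arm_command([
  [0,[0,0,-0.35],0],
  [0,[0.5,0,-0.05],0],
  [0,[0.7,0,-0.1],0],
  [0,[0.7,0,-0.1],0],
  [0,[0.3,0,0],0],
  [0,[0,0,0],0],
])

```text
time_s: 33.7
tool_pos: [462.9, -180.7, 138.9]
tcp_rot: [-178.1, 7.7, 3.4]
wrist_force: [-0.0, 0.3, -0.5]
gripper_width: 10.0
```

```bash
python3 -c "
from h import *
to(466,-182,136,3)
shot('wrist','w28')
shot('scene','s28',(285,195,365,255),9)
"
```

```text
pos [ 462.9 -180.7  138.9] rot [-178.09    7.71    3.44] w 10.0 F [-0.   0.3 -0.5] t 33.7
shift cm [0.34 0.16 0.25] turn units 0.09
```

View pics/s28.png

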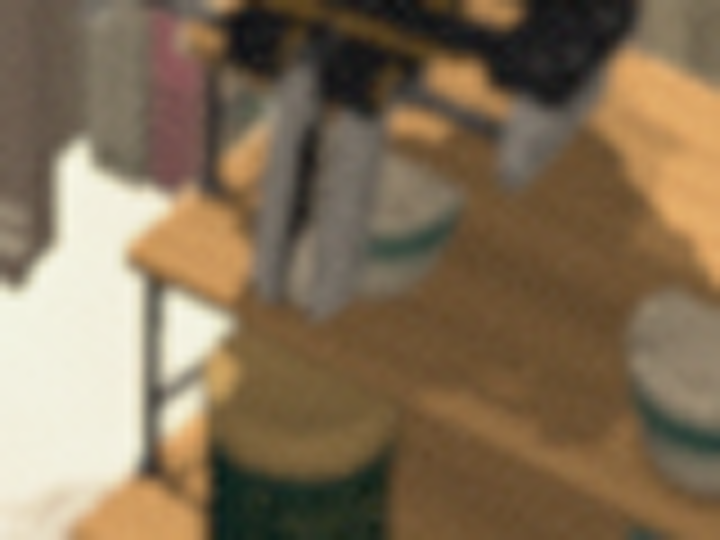

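Request:
arm_command([
  [0,[0.5,0,-0.05],0],
  [0,[0,0,0.25],0],
  [0,[0,0,0.2],0],
  [0,[0,0,0],0],
])

```text
time_s: 34.2
tool_pos: [467.1, -180.7, 136.3]
tcp_rot: [-178.1, 7.8, 3.4]
wrist_force: [-0.3, -0.0, 0.4]
gripper_width: 10.0
```

```bash
python3 -c "
from h import *
to(466,-182,136,3)
"
```

```text
pos [ 467.1 -180.7  136.3] rot [-178.13    7.76    3.42] w 10.0 F [-0.3 -0.   0.4] t 34.2
shift cm [-0.12  0.13  0.04] turn units 0.08
```

Request:
arm_command([
  [0.5,[0,0,0],0],
  [0.5,[0,0,0],0],
  [0.5,[0,0,0],0],
  [0.5,[0,0,0],0],
  [0.5,[0,0,0],0],
  [0.5,[-0.5,0,0],0],
  [0.5,[-0.7,0,0],0],
  [0.5,[0,0,0],0],
])

```text
time_s: 35.0
tool_pos: [454.0, -181.4, 137.4]
tcp_rot: [-178.1, 7.8, 3.4]
wrist_force: [0.4, -0.5, 0.2]
gripper_width: 46.7
```

```bash
python3 -c "
from h import *
to(466,-182,136,3)
shot('wrist','w29')
"
```

```text
pos [ 454.  -181.4  137.4] rot [-178.13    7.77    3.41] w 46.7 F [ 0.4 -0.5  0.2] t 35.0
shift cm [ 1.2   0.13 -0.02] turn units 0.08
```

View pics/w29.png

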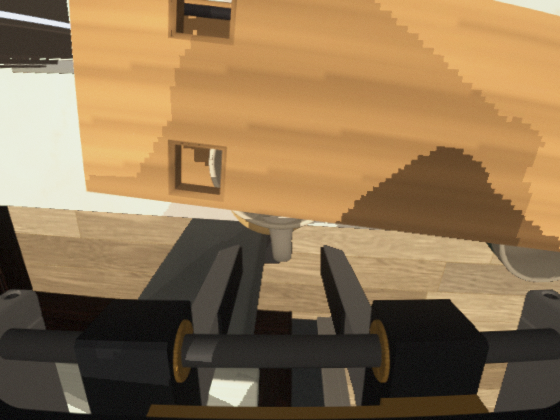

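Request:
arm_command([
  [0.6,[-2,0,0],0],
  [0.7,[-3,0,-1],0],
  [0.9,[-2,0,-3],0],
  [1,[0,0,-3],0],
  [1,[0,0,0],0],
])

```text
time_s: 35.55
tool_pos: [391.6, -187.1, 217.8]
tcp_rot: [-178.1, 7.8, 3.4]
wrist_force: [-0.6, -0.7, 0.8]
gripper_width: 83.4
```

```bash
python3 -c "
from h import *
to(466,-182,136,3)
shot('wrist','w30')
shot('scene','s30',(240,150,420,290),4.2)
"
```

```text
pos [ 391.6 -187.1  217.8] rot [-178.08    7.82    3.41] w 83.4 F [-0.6 -0.7  0.8] t 35.55
shift cm [8.5  0.17 7.09] turn units 0.08
```

View pics/w30.png

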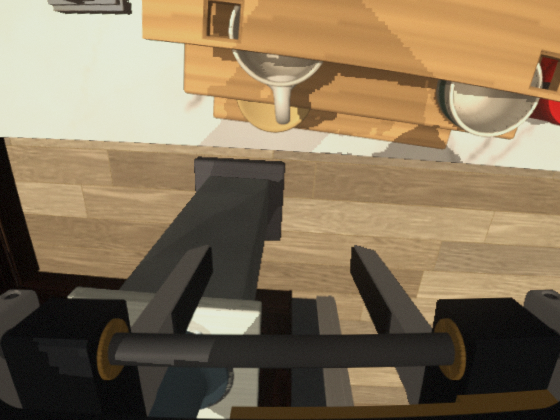

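View pics/s30.png

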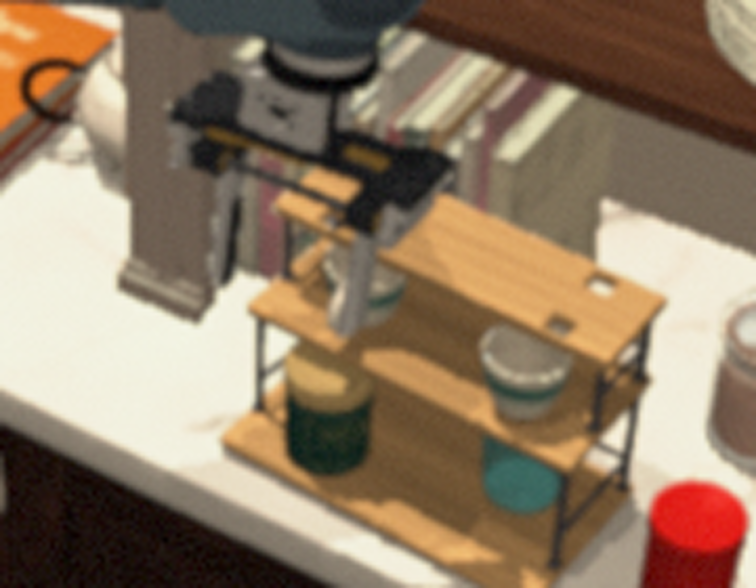

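```bash
python3 -c "
from h import *
f,C=load('wrist','w30')
a=np.radians(-3.85)
def rk(p): d=p[:2]-[510.3,-240.5]; return (d@[np.cos(a),np.sin(a)]).round(1),(d@[-np.sin(a),np.cos(a)]).round(1)
for n,u,z in [('rim front',(280,87),179),('rim L',(233,48),179),('rim R',(328,55),179),('edge mid',(200,95),128),('edge mid R',(420,120),128),('twin front',(490,137),179)]: p=onz(C,u,z); print(n,p.round(1),rk(p))
"
```

```text
rim front [ 487.7 -179.4  179. ] (np.float64(-26.6), np.float64(59.4))
rim L [ 509.3 -149.   179. ] (np.float64(-7.2), np.float64(91.2))
rim R [ 508.4 -208.1  179. ] (np.float64(-4.1), np.float64(32.2))
edge mid [ 476.5 -113.5  128. ] (np.float64(-42.2), np.float64(124.4))
edge mid R [ 468.  -293.2  128. ] (np.float64(-38.7), np.float64(-55.4))
twin front [ 466.  -323.9  179. ] (np.float64(-38.6), np.float64(-86.2))
```

```bash
python3 -c "
from h import *
C=cam('top');S=cam('scene')
def tri(u1,u2):
    a,v=ray(C,u1);b,w=ray(S,u2)
    A=np.c_[v,-w];s=np.linalg.lstsq(A,b-a,rcond=None)[0];return ((a+v*s[0]+b+w*s[1])/2).round(),np.linalg.norm(a+v*s[0]-b-w*s[1]).round(1)
print('spout tip',tri((373,112),(368,141)))
for z in (345,400,450): print(z,onz(C,(340,112),z).round(),onz(C,(373,114),z).round(),onz(C,(450,135),z).round())
for z in (345,400): print('scene pot bottom',onz(S,(367,142),z).round())
o=arm.get_obs();print(o['q'])
"
```

```text
spout tip (array([ 668., -233.,  379.]), np.float64(24.3))
345 [ 694. -162.  345.] [ 686. -250.  345.] [ 623. -450.  345.]
400 [ 670. -154.  400.] [ 663. -238.  400.] [ 603. -428.  400.]
450 [ 648. -147.  450.] [ 641. -227.  450.] [ 584. -408.  450.]
scene pot bottom [ 695. -206.  345.]
scene pot bottom [ 617. -242.  400.]
[-37.96049458 -11.48387119 113.07922695  -3.71443007  85.97245376
  49.23776312]
```

```bash
python3 -c "
from h import *
S=cam('scene')
for h in (200,230,260,300,340): print(h,[((proj(S,(461+dx,-170.4,69.8+h))[0]-[240,170])*4.2).round() for dx in (-50,0,50)])
"
python3 -c "
from h import *
f=cv2.imread('pics/s30_raw.png'); save(f,'s30full',None,1)
f=cv2.imread('pics/s5_raw.png'); save(f,'s5full',(200,120,400,270),3.8)"
```

```text
200 [array([279., 154.]), array([319., 115.]), array([356.,  78.])]
230 [array([280., 120.]), array([320.,  81.]), array([358.,  44.])]
260 [array([281.,  84.]), array([321.,  45.]), array([359.,   9.])]
300 [array([282.,  35.]), array([323.,  -3.]), array([361., -39.])]
340 [array([283., -16.]), array([324., -53.]), array([364., -89.])]
```

View pics/s5full.png

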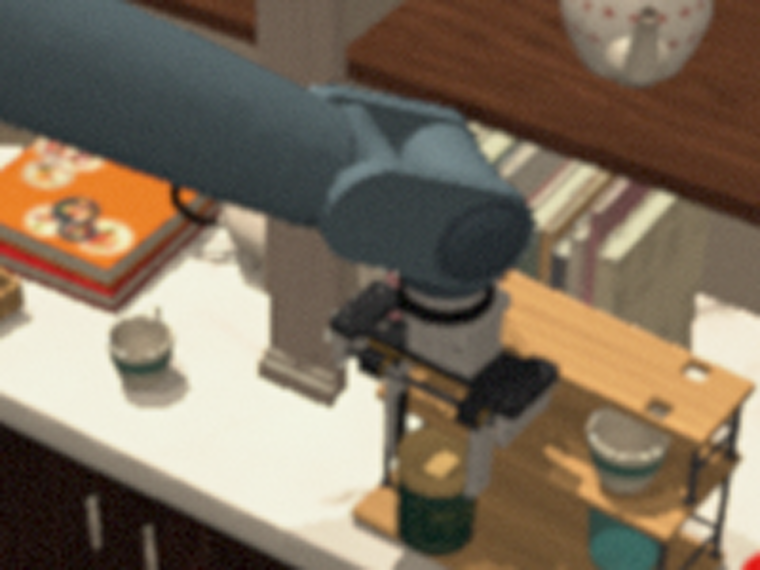

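```bash
python3 -c "
from h import *
p,R,o=pose()
d=R.T@(np.array([425,410,200])-p)/10
print(d/14)"
```

```text
[ 0.51607058 -4.22704686  0.18880625]
```

Request:
arm_command([
  [1,[0.3,-2.5,0],0],
  [1,[0.4,-4,0],0],
  [1,[0.4,-4.3,0],0],
  [1,[0.4,-4.3,0],0],
  [1,[0.4,-4.3,0],0.3],
  [1,[0.4,-4.3,0],0.3],
  [1,[0.4,-4.3,0],0.3],
  [1,[0.4,-4.3,0],0.3],
  [1,[0.4,-4.3,0],0.3],
  [1,[0.4,-4.3,0],0.3],
  [1,[0.4,-4.3,0],0],
  [1,[0.4,-4.3,0],0],
  [1,[0.4,-4,0],0],
  [1,[0.4,-3,0],0],
  [1,[0,-1.5,0],0],
  [1,[0,0,0],0],
])

```text
time_s: 37.25
tool_pos: [444.0, 415.5, 187.2]
tcp_rot: [-179.8, 11.1, -6.1]
wrist_force: [0.6, 0.0, -0.8]
gripper_width: 93.7
```

```bash
python3 -c "
from h import *
to(425,410,190,-6)
shot('wrist','w31')
"
```

```text
pos [444.  415.5 187.2] rot [-179.77   11.13   -6.14] w 93.7 F [ 0.6  0.  -0.8] t 37.25
shift cm [-1.85  0.75  0.07] turn units -0.03
```

View pics/w31.png

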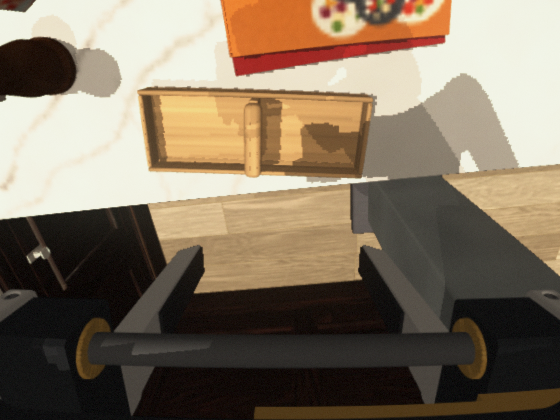

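```bash
python3 -c "
from h import *
f,C=load('wrist','w31')
for n,u,z in [('FL',(147,173),38),('FR',(362,178),38),('BR',(373,97),38),('BL',(139,91),38),('bar front',(252,172),68),('bar back',(251,103),68)]: print(n,onz(C,u,z).round(1))
p,R,o=pose()
print(R.T@(np.array([500,262,40])-p)/10)
save(f,'w31c',(125,75,390,190),3)
"
```

```text
FL [457.8 559.7  38. ]
FR [427.3 331.   38. ]
BR [509.8 320.2  38. ]
BL [540.5 543.9  38. ]
bar front [456.7 443.   68. ]
bar back [520.2 434.5  68. ]
[ 9.93460899 14.60327954 12.97421982]
```

View pics/w31c.png

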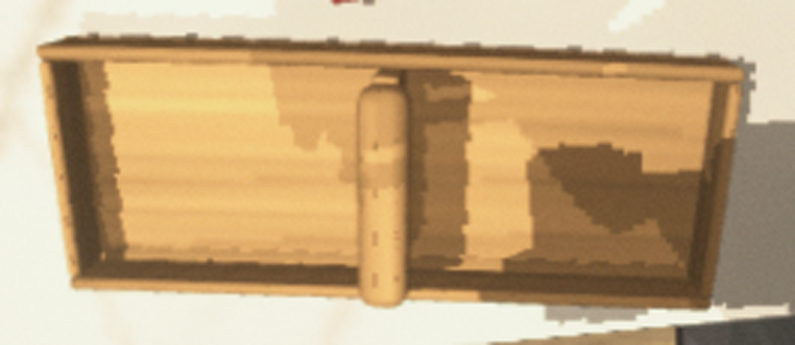

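Request:
arm_command([
  [0,[0.6,1.2,0.6],0],
  [0,[1.2,1.8,1.5],0],
  [0,[1.2,1.8,1.5],0],
  [0,[1.2,1.8,1.5],0],
  [0,[1.2,1.8,1.5],0],
  [0,[1.2,1.8,1.5],0],
  [0,[1.2,1.8,1.5],0],
  [0,[1.2,1.8,1.5],0],
  [0,[0.5,0.6,0.8],0],
  [0,[0,0,0],0],
])

```text
time_s: 38.3
tool_pos: [496.1, 238.2, 44.4]
tcp_rot: [179.9, 11.3, -7.1]
wrist_force: [-0.1, -0.1, 0.3]
gripper_width: 17.2
```

```bash
python3 -c "
from h import *
to(500,262,10,-6)
shot('scene','s32',(170,140,300,240),6)
"
```

```text
pos [496.1 238.2  44.4] rot [179.92  11.28  -7.15] w 17.2 F [-0.1 -0.1  0.3] t 38.3
shift cm [ 0.76 -2.42  3.35] turn units -0.23
```

View pics/s32.png

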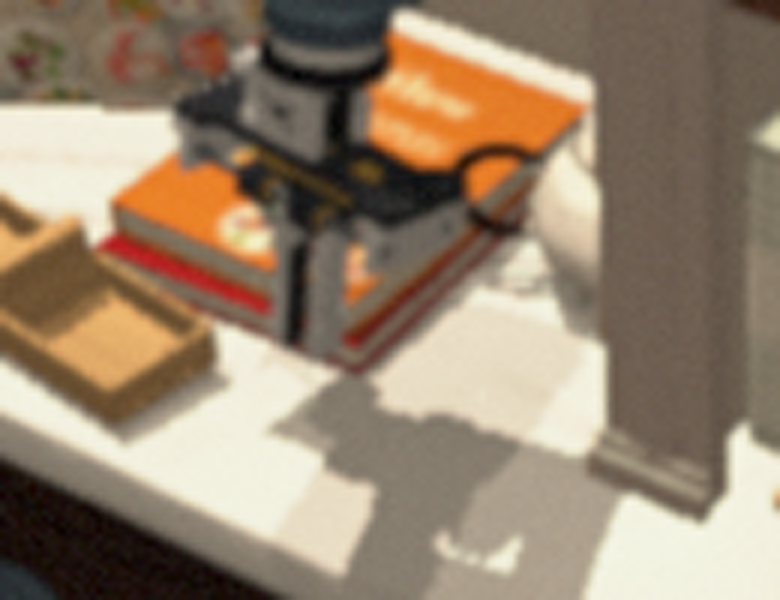

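Request:
arm_command([
  [0,[-0.5,0,1],0],
  [0,[0,0,1],0],
  [0,[0,0,1],0],
  [0,[0,0,0.6],0],
  [0,[0,0,0],0],
])

```text
time_s: 38.85
tool_pos: [483.6, 242.6, 9.9]
tcp_rot: [-180.0, 11.0, -6.9]
wrist_force: [-0.4, -0.3, 0.5]
gripper_width: 0.5
```

Request:
arm_command([
  [0,[0,0,0.8],0],
  [0,[0,0,0.7],0],
  [0,[0,0,0.5],0],
  [0,[0,0,0],0],
])

```text
time_s: 39.25
tool_pos: [479.7, 243.6, -11.4]
tcp_rot: [-180.0, 11.0, -6.8]
wrist_force: [-0.3, -0.1, -0.8]
gripper_width: 0.5
```

Request:
arm_command([
  [0,[0,0,0.5],0],
  [0,[0,0,0.5],0],
  [0,[0,0,0],0],
])

```text
time_s: 39.55
tool_pos: [481.4, 244.1, -12.3]
tcp_rot: [180.0, 11.0, -6.8]
wrist_force: [-0.2, -0.2, -0.2]
gripper_width: 0.6
```

Request:
arm_command([
  [0,[-0.5,0,0.5],0],
  [0,[-0.6,0,0.5],0],
  [0,[-0.6,0,0.5],0],
  [0,[-0.6,0,0.5],0],
])

```text
time_s: 39.95
tool_pos: [481.2, 244.8, -14.0]
tcp_rot: [-179.9, 7.9, -6.6]
wrist_force: [6.6, -7.8, 15.9]
gripper_width: 0.5
```

Request:
arm_command([
  [0,[-0.6,0.1,0.45],0],
  [0,[-0.6,0.1,0.45],0],
  [0,[-0.6,0.1,0.45],0],
  [0,[-0.6,0,0.45],0],
  [0,[-0.6,0,0.45],0],
])

```text
time_s: 40.45
tool_pos: [482.3, 244.8, -14.6]
tcp_rot: [-179.3, 3.9, -6.4]
wrist_force: [5.4, -8.1, 15.0]
gripper_width: 0.4
```

Request:
arm_command([
  [0,[-0.6,0,0.45],0],
  [0,[-0.6,0,0.45],0],
  [0,[-0.6,0,0.45],0],
  [0,[-0.6,0,0.45],0],
  [0,[-0.6,0,0.45],0],
  [0,[0,0,-0.5],0],
])

```text
time_s: 41.05
tool_pos: [484.0, 244.3, -9.3]
tcp_rot: [-179.3, 0.1, -6.1]
wrist_force: [-0.5, -0.6, -1.0]
gripper_width: 0.5
```

```bash
python3 -c "
from h import *
p,R,o=pose()
print(R.T@(np.array([484,435,95])-p)/10)
"
```

```text
[ -2.05611943 -19.08778219 -10.1818733 ]
```

Request:
arm_command([
  [0.3,[0,0,-2],0],
  [0.5,[0,-0.5,-2.5],0],
  [0.6,[-0.2,-2,-2.5],0.1],
  [0.6,[-0.3,-2.5,-2],0.1],
  [0.6,[-0.3,-2.5,-1],0.1],
  [0.6,[-0.3,-2.5,0],0],
  [0.6,[-0.3,-2.5,0],0],
  [0.6,[-0.3,-2.5,0],0],
  [0.6,[-0.2,-1.8,0],0],
  [0.6,[0,-0.8,0],0],
  [0.6,[0,0,0],0],
])

```text
time_s: 42.15
tool_pos: [483.4, 426.5, 92.6]
tcp_rot: [-179.2, 0.4, -7.8]
wrist_force: [-0.5, -0.2, -0.8]
gripper_width: 56.3
```

```bash
python3 -c "
from h import *
to(486,438.7,60,-7.7)
shot('wrist','w33')
"
```

```text
pos [483.4 426.5  92.6] rot [-179.23    0.44   -7.83] w 56.3 F [-0.5 -0.2 -0.8] t 42.15
shift cm [ 0.12 -1.2   3.28] turn units -0.03
```

View pics/w33.png

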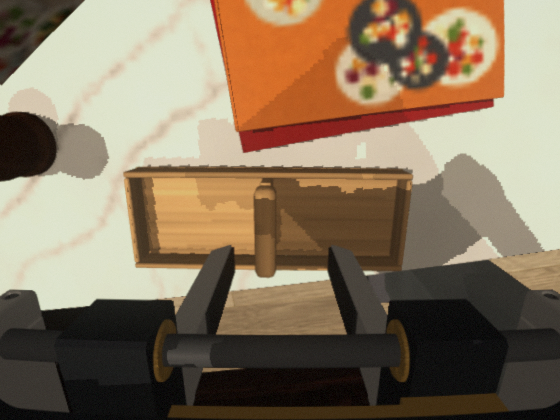

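```bash
python3 -c "
from h import *
f,C=load('wrist','w33')
b=onz(C,(264,187),68);a=onz(C,(266,276),68);print(a.round(1),b.round(1),((a+b)/2).round(1))
cs=[onz(C,u,38) for u in [(136,267),(405,269),(412,175),(125,173)]];print(np.mean(cs,0).round(1)); print([c.round(1) for c in cs])
m=(a+b)/2
to(m[0],m[1],27,-7.7)
"
```

```text
[452.9 442.6  68. ] [520.  433.8  68. ] [486.4 438.2  68. ]
[484.4 437.7  38. ]
[array([460. , 556.8,  38. ]), array([428.5, 328.8,  38. ]), array([508.4, 321. ,  38. ]), array([540.4, 544.2,  38. ])]
pos [483.3 425.9  92.5] rot [-179.26    0.46   -7.86] w 56.2 F [ 0.4 -0.3 -0.2] t 42.2
shift cm [ 0.19 -1.18  6.56] turn units -0.03
```

Request:
arm_command([
  [0.6,[0.1,-0.8,0.5],0],
  [0.6,[0,-0.3,1.5],0],
  [0.6,[0,0,1.5],0],
  [0.6,[0,0,1],0],
  [0.6,[0,0,0],0],
])

```text
time_s: 42.7
tool_pos: [484.9, 434.8, 41.8]
tcp_rot: [-179.4, 0.6, -8.0]
wrist_force: [-0.8, -0.4, 0.1]
gripper_width: 56.4
```

```bash
python3 -c "
from h import *
to(485.5,438,27,-7.7)
"
```

```text
pos [484.9 434.8  41.8] rot [-179.41    0.62   -8.03] w 56.4 F [-0.8 -0.4  0.1] t 42.7
shift cm [ 0.03 -0.31  1.48] turn units -0.07
```

Request:
arm_command([
  [0.6,[0,-0.3,0.7],0],
  [0.6,[0,0,0.6],0],
  [0.6,[0,0,0],0],
])

```text
time_s: 43.0
tool_pos: [485.2, 437.7, 27.1]
tcp_rot: [-179.4, 0.7, -8.1]
wrist_force: [-0.3, -0.8, -0.0]
gripper_width: 56.6
```

```bash
python3 -c "
from h import *
to(485.5,438,27,-7.7)
shot('wrist','w34')
"
```

```text
pos [485.2 437.7  27.1] rot [-179.45    0.66   -8.07] w 56.6 F [-0.3 -0.8 -0. ] t 43.0
shift cm [ 0.03 -0.04  0.01] turn units -0.07
```

View pics/w34.png

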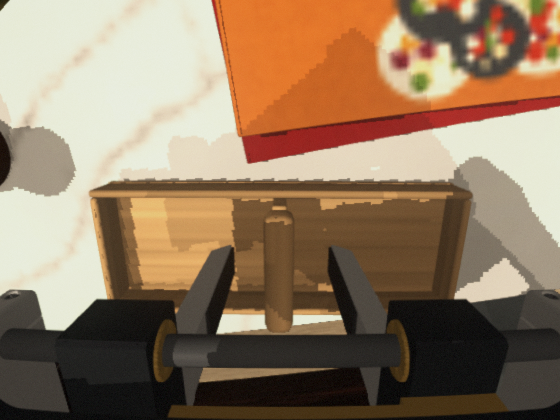

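Request:
arm_command([
  [0,[0,0,0],0],
  [0,[0,0,0],0],
  [0,[0,0,0],0],
  [0,[0,0,0],0],
  [0,[0,0,0],0],
  [0,[0,0,0],0],
], grip_force=50)

```text
time_s: 43.65
tool_pos: [486.6, 438.7, 29.8]
tcp_rot: [-179.3, 0.5, -8.1]
wrist_force: [-0.7, 0.4, -0.6]
gripper_width: 15.6
```

Request:
arm_command([
  [0,[0,0,-0.8],0],
  [0,[0,0,-1.5],0],
  [0,[0,0,-2],0],
  [0,[0,0,0],0],
])

```text
time_s: 44.05
tool_pos: [485.2, 436.9, 73.4]
tcp_rot: [-179.5, 0.7, -8.1]
wrist_force: [1.1, 0.5, -2.9]
gripper_width: 15.8
```

```bash
python3 -c "
from h import *
to(485.5,438,27,-3.85)
shot('wrist','w35')
shot('scene','s35',(120,100,300,240),4.2)
"
```

```text
pos [485.2 436.9  73.4] rot [-179.48    0.67   -8.05] w 15.8 F [ 1.1  0.5 -2.9] t 44.05
shift cm [ 0.07 -0.07  4.64] turn units -0.84
```

View pics/w35.png

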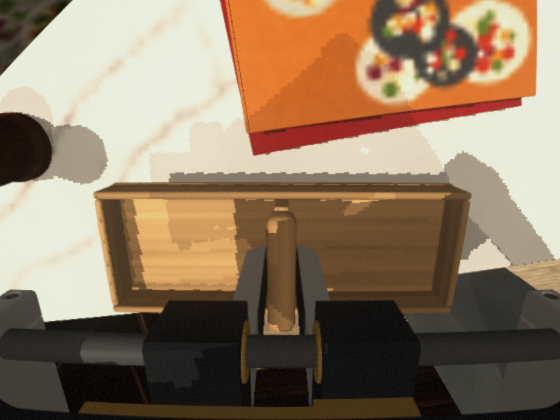

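View pics/s35.png

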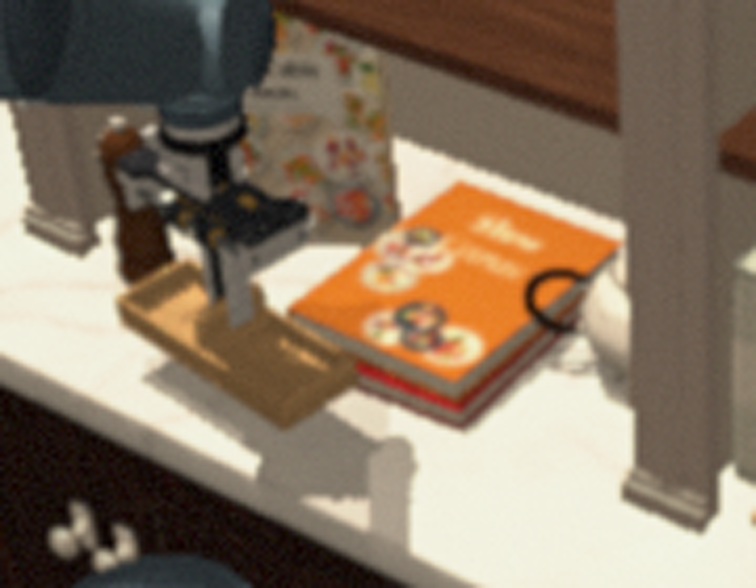

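```bash
python3 -c "
from h import *
f,C=load('wrist','w1')
for z in (150,200,250): print(z,onz(C,(262,268),z).round(),onz(C,(340,280),z).round())
p,R,o=pose()
print(R.T@(np.array([450,-240,255])-p)/10)
f,C=load('wrist','w35'); z=73.4-29.8+38
cs=[onz(C,u,z) for u in [(116,308),(447,308),(469,197),(98,195)]];print([c.round(1) for c in cs],np.mean(cs,0).round(1))
"
```

```text
150 [ 619. -229.  150.] [ 628. -114.  150.]
200 [ 596. -229.  200.] [ 603. -128.  200.]
250 [ 572. -229.  250.] [ 579. -141.  250.]
[  5.88284191  67.26505542 -18.96658121]
[array([460.3, 553.2,  81.6]), array([430.4, 332.8,  81.6]), array([505.6, 320.4,  81.6]), array([537.7, 541.4,  81.6])] [483.5 437.   81.6]
```

Request:
arm_command([
  [0,[0,0,-1.5],0],
  [0,[-0.2,0.5,-2.2],0],
  [0,[-0.5,1.5,-2.2],0],
  [0,[-0.5,2.2,-2.2],0],
  [0,[-0.5,2.5,-2.2],-0.1],
  [0,[-0.5,2.5,-2.2],-0.1],
  [0,[-0.5,2.5,-2.2],-0.1],
  [0,[-0.5,2.5,-2],-0.1],
  [0,[0,2.5,-1.5],-0.1],
  [0,[0,2.5,-1],-0.1],
  [0,[0,2.5,0],0],
  [0,[0,2.5,0],0],
  [0,[0,2.5,0],0],
  [0,[0,2.5,0],0],
  [0,[0,2.5,0],0],
  [0,[0,2.5,0],0],
])

```text
time_s: 45.75
tool_pos: [410.5, 86.2, 272.1]
tcp_rot: [-180.0, 1.2, -4.6]
wrist_force: [0.1, 0.1, -3.8]
gripper_width: 15.4
```

```bash
python3 -c "
from h import *
to(450,-240,255,-3.85)
"
```

```text
pos [410.5  86.2 272.1] rot [-179.99    1.15   -4.59] w 15.4 F [ 0.1  0.1 -3.8] t 45.75
shift cm [ 6.57 32.2   1.57] turn units -0.15
```

Request:
arm_command([
  [0,[0.2,2.2,0],0],
  [0,[0.3,2.4,0],0],
  [0,[0.3,2.4,0],0],
  [0,[0.3,2.4,0],0],
  [0,[0.3,2.4,0],0],
  [0,[0.3,2.4,0],0],
  [0,[0.3,2.4,0],0],
  [0,[0.3,2.4,0],0],
  [0,[0.3,2.4,0],0],
  [0,[0.3,2.4,0],0],
  [0,[0.3,2.4,0],0],
  [0,[0.3,2,0],0],
  [0,[0.2,1,0],0],
  [0,[0,0,0],0],
])

```text
time_s: 47.15
tool_pos: [417.7, -220.0, 274.0]
tcp_rot: [-179.9, 1.2, -4.9]
wrist_force: [0.1, 0.6, -4.6]
gripper_width: 15.7
```

```bash
python3 -c "
from h import *
to(475,-242,255,-3.85)
shot('wrist','w36')
shot('scene','s36',(200,100,440,280),3.2)
"
```

```text
pos [ 417.7 -220.   274. ] rot [-179.88    1.18   -4.86] w 15.7 F [ 0.1  0.6 -4.6] t 47.15
shift cm [5.93 1.71 1.77] turn units -0.20
```

View pics/w36.png

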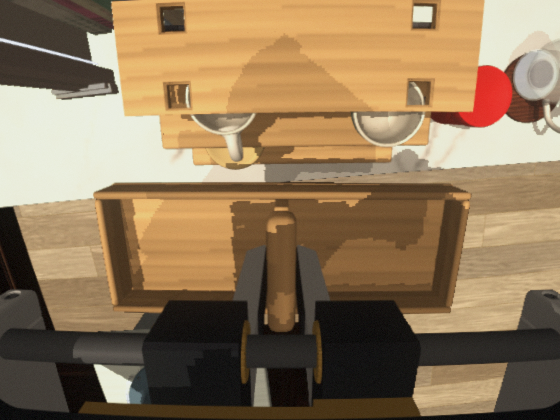

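View pics/s36.png

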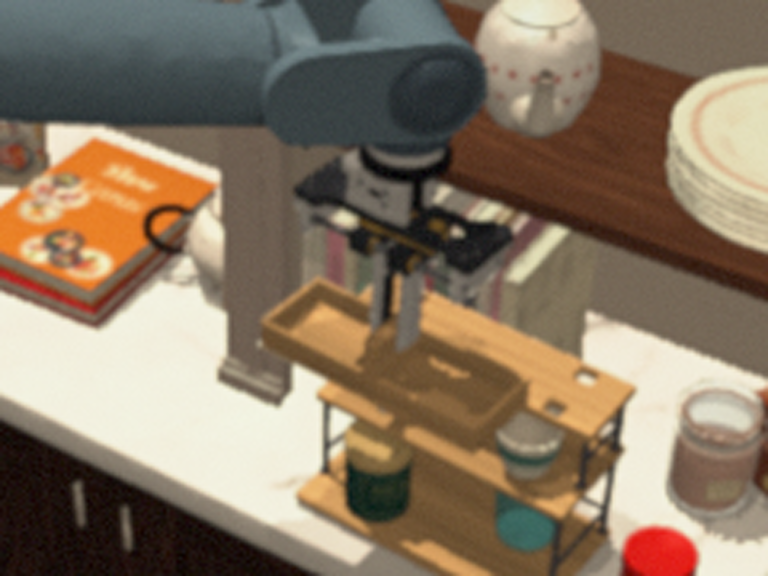

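```bash
python3 -c "
from h import *
f,C=load('wrist','w36')
save(f,'w36a',(110,0,490,130),2.1)
save(f,'w36b',(85,170,485,320),2)
"
```

```text
(no output)
```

View pics/w36a.png

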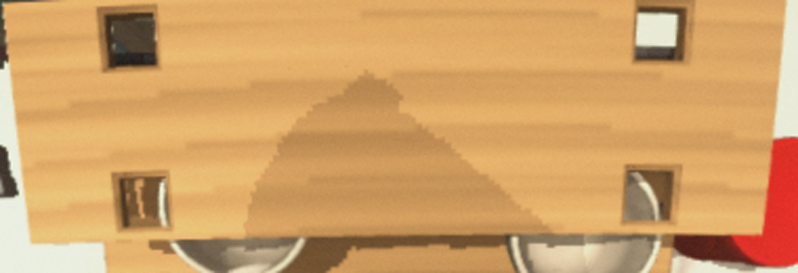

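View pics/w36b.png

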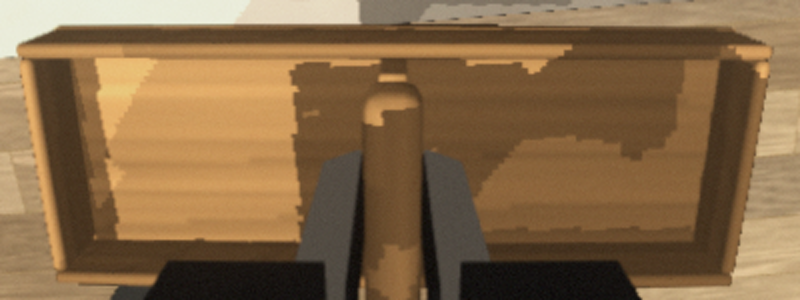

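```bash
python3 -c "
from h import *
f,C=load('wrist','w36')
q=lambda u,v:(110+u/2.1,v/2.1); r=lambda u,v:(85+u/2,170+v/2)
obj=[(6,95,202),(6,-95,202),(62,95,202),(62,-95,202),(-8,140,202),(-8,-140,202)]
uv=[q(141,201),q(653,194),q(129,38.5),q(661,32),q(32,242),q(765,235)]
for x0 in ([510,-240,-4],[510,-240,-4,0]):
  x,e=fit(C,obj,uv,x0);print('rack',x.round(2),e.round(1).tolist())
tob=[(42,115,38),(42,-115,38),(-42,115,38),(-42,-115,38)]
tuv=[r(20,45),r(770,47),r(58,282),r(732,282)]
p,R,o=pose()
for zl in (p[2]-29.8,):
  tt=[(a,b,c+zl) for a,b,c in tob]
  for x0 in ([417,-220,-5],[417,-220,-5,0]):
    x,e=fit(C,tt,tuv,x0);print('tray',x.round(2),e.round(1).tolist())
print(p)
"
```

```text
rack [ 509.54 -241.79   -4.02] [[0.8, 0.0], [-0.5, 0.3], [0.2, -0.4], [1.5, -0.2], [-0.7, 0.8], [-1.0, -0.3]]
rack [ 5.0953e+02 -2.4179e+02 -4.0200e+00  5.0000e-02] [[0.8, 0.0], [-0.5, 0.3], [0.2, -0.4], [1.5, -0.2], [-0.7, 0.8], [-1.0, -0.3]]
tray [ 414.96 -220.46   -4.98] [[-3.8, -0.5], [4.7, -0.5], [-1.1, 1.9], [1.0, 2.9]]
tray [ 414.   -220.16   -4.92   -3.8 ] [[-0.5, -0.1], [0.6, -0.6], [1.6, 0.1], [-2.1, 0.7]]
[ 417.84411053 -218.85011112  274.00051317]
```

Request:
arm_command([
  [0,[0.6,0.4,0.1],-0.1],
  [0,[1.2,0.4,0.1],-0.1],
  [0,[1.4,0.4,0.1],0],
  [0,[1.4,0.2,0.1],0],
  [0,[1.4,0,0.1],0],
  [0,[1.4,0,0.1],0],
  [0,[1.4,0,0],0],
  [0,[1.2,0,0],0],
  [0,[0.8,0,0],0],
  [0,[0.4,0,0],0],
  [0,[0,0,0],0],
])

```text
time_s: 48.35
tool_pos: [536.5, -233.1, 264.7]
tcp_rot: [-179.8, 1.1, -2.9]
wrist_force: [-0.2, -0.6, -3.3]
gripper_width: 15.3
```

```bash
python3 -c "
from h import *
to(546.7,-243.7,242,-4)
shot('wrist','w37')
shot('scene','s37',(200,100,440,280),3.2)
"
```

```text
pos [ 536.5 -233.1  264.7] rot [-179.76    1.14   -2.93] w 15.3 F [-0.2 -0.6 -3.3] t 48.35
shift cm [1.11 1.02 2.25] turn units 0.21
```

View pics/w37.png

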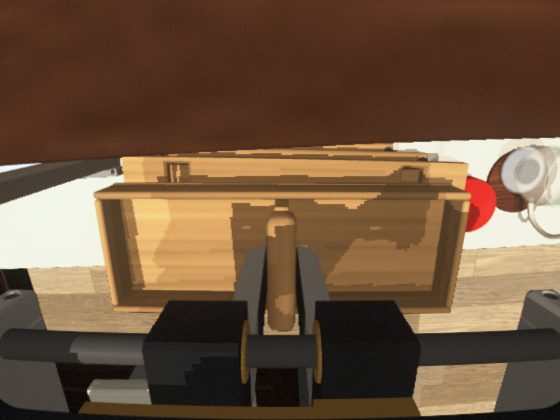

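View pics/s37.png

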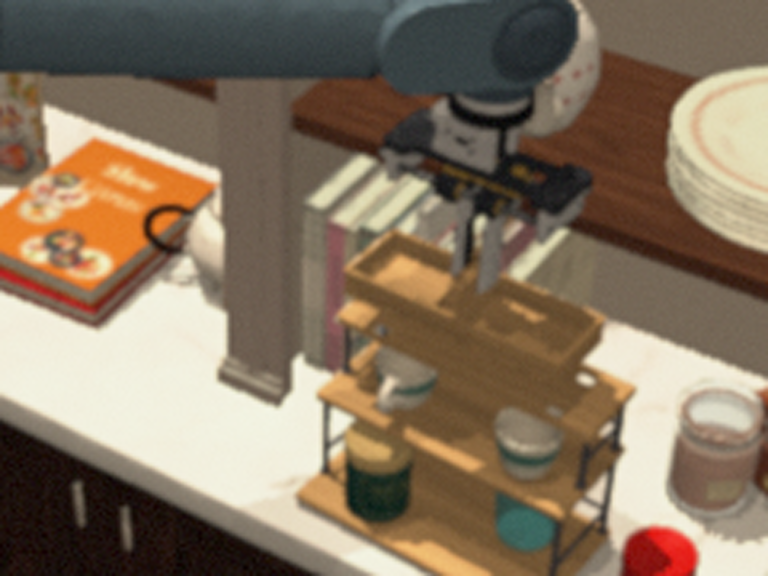

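Request:
arm_command([
  [0,[0.5,0.5,0.4],0.2],
  [0,[0.4,0.3,0.6],0],
  [0,[0,0,0.6],0],
  [0,[0,0,0.3],0],
  [0,[0,0,0],0],
])

```text
time_s: 48.95
tool_pos: [543.7, -242.8, 243.6]
tcp_rot: [-179.8, 1.2, -4.1]
wrist_force: [0.4, 0.8, -3.8]
gripper_width: 15.7
```

```bash
python3 -c "
from h import *
to(546.7,-243.7,236,-4)
"
```

```text
pos [ 543.7 -242.8  243.6] rot [-179.78    1.19   -4.15] w 15.7 F [ 0.4  0.8 -3.8] t 48.95
shift cm [0.33 0.07 0.75] turn units -0.03
```

Request:
arm_command([
  [0,[0.3,0.1,0.4],0],
  [0,[0,0,0],0],
])

```text
time_s: 49.15
tool_pos: [546.5, -244.0, 239.0]
tcp_rot: [-179.8, 1.2, -4.1]
wrist_force: [0.1, -0.3, -4.1]
gripper_width: 15.7
```

```bash
python3 -c "
from h import *
to(546.7,-243.7,236,-4)
shot('wrist','w38',(85,130,485,330),2)
shot('scene','s38',(290,160,410,250),6.5)
"
```

```text
pos [ 546.5 -244.   239. ] rot [-179.77    1.2    -4.15] w 15.7 F [ 0.1 -0.3 -4.1] t 49.15
shift cm [ 0.02 -0.03  0.3 ] turn units -0.03
```

View pics/w38.png

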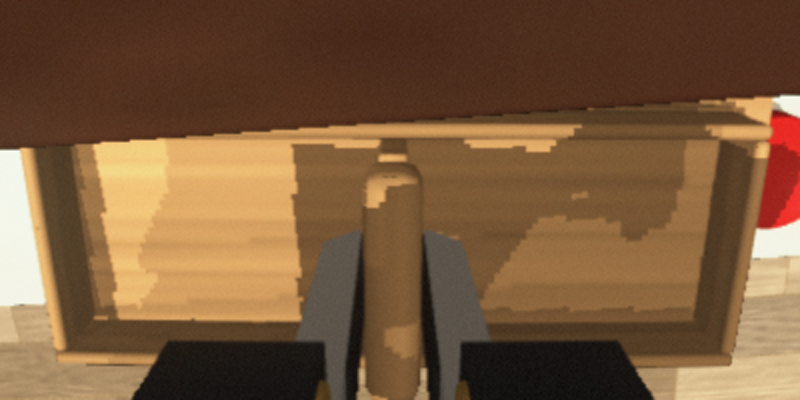

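View pics/s38.png

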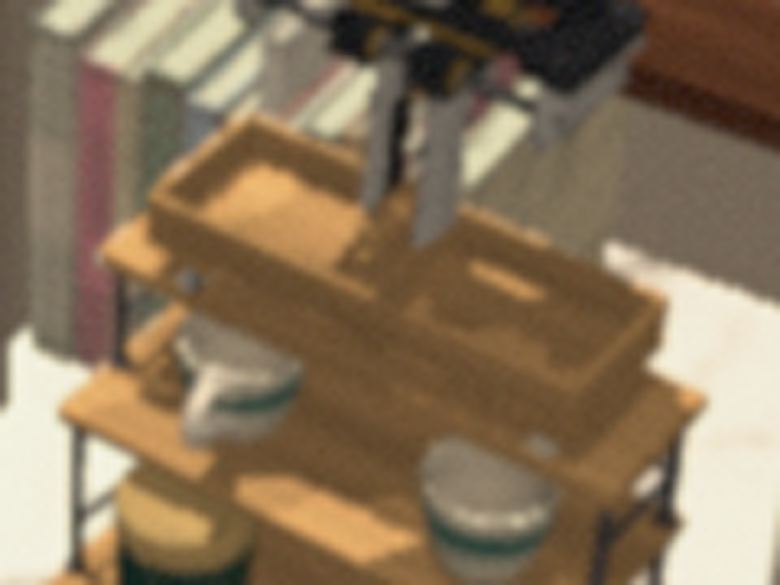

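Request:
arm_command([
  [0,[0,0,0.4],0],
  [0,[0,0,0.3],0],
  [0,[0,0,0.3],0],
])

```text
time_s: 49.55
tool_pos: [547.0, -244.3, 230.3]
tcp_rot: [-179.9, 1.0, -4.1]
wrist_force: [0.2, -0.4, -3.3]
gripper_width: 15.7
```

```bash
python3 -c "
from h import *
to(546.7,-243.7,224,-4);print(pose()[2]['wrist_torque'])
"
```

```text
pos [ 547.  -244.3  230.3] rot [-179.87    1.04   -4.14] w 15.7 F [ 0.2 -0.4 -3.3] t 49.55
shift cm [-0.03 -0.06  0.64] turn units -0.03
[ 0.05521345 -0.03786069  0.03496581]
```

Request:
arm_command([
  [0,[0,0,0.3],0],
  [0,[0,0,0.3],0],
  [0,[0,0,0.2],0],
])

```text
time_s: 49.85
tool_pos: [546.7, -244.3, 223.9]
tcp_rot: [-179.9, 1.1, -4.1]
wrist_force: [-5.9, 3.2, 12.1]
gripper_width: 15.7
```

```bash
python3 -c "
from h import *
to(546.7,-243.7,224,-4);print(pose()[2]['wrist_torque'])
"
```

```text
pos [ 546.7 -244.3  223.9] rot [-179.87    1.05   -4.14] w 15.7 F [-5.9  3.2 12.1] t 49.85
shift cm [-0.01 -0.06 -0.01] turn units -0.03
[ 0.90759285  1.02366632 -0.02104305]
```

```bash
python3 -c "
from h import *
shot('scene','s39',(290,160,410,250),6.5)
"
```

```text
(no output)
```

View pics/s39.png

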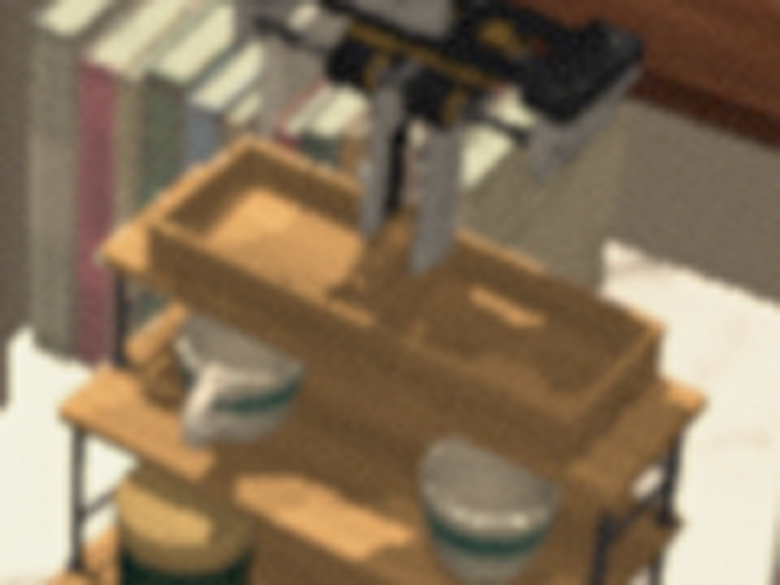

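Request:
arm_command([
  [0,[0,0,-0.1],0],
  [0.4,[0,0,0],0],
  [0.5,[0,0,0],0],
  [0.5,[0,0,0],0],
  [0.5,[0,0,0],0],
  [0.5,[0,0,-1],0],
  [0.5,[0,0,-2],0],
  [0.5,[-0.5,0,-2],0],
  [0.5,[-2,0,-1],0],
  [0.5,[-2.5,0,0],0],
  [0.5,[-2.5,0,0],0],
  [0.5,[-2.5,0,0],0],
  [0.5,[-2.5,0,0],0],
  [0.5,[-2,0,0],0],
  [0.5,[0,0,0],0],
])

```text
time_s: 51.4
tool_pos: [401.3, -235.6, 299.6]
tcp_rot: [179.6, 0.3, -4.1]
wrist_force: [0.5, 0.5, -0.1]
gripper_width: 47.1
```

```bash
python3 -c "
from h import *
to(417,-243.7,300,-4)
shot('wrist','w40')
shot('scene','s40',(280,140,420,260),5.5)
shot('top','t40',(280,130,450,250),4.5)
"
```

```text
pos [ 401.3 -235.6  299.6] rot [179.6    0.34  -4.07] w 47.1 F [ 0.5  0.5 -0.1] t 51.4
shift cm [ 1.62  0.69 -0.05] turn units -0.01
```

View pics/w40.png

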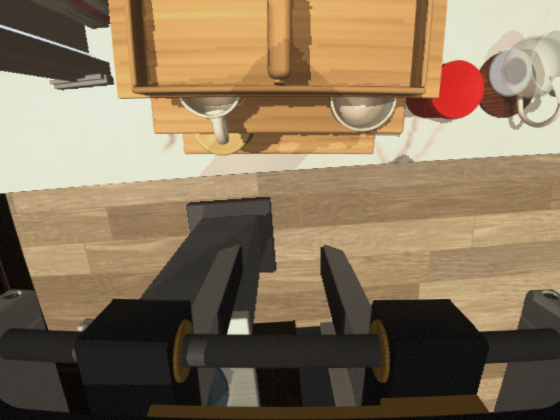

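View pics/s40.png

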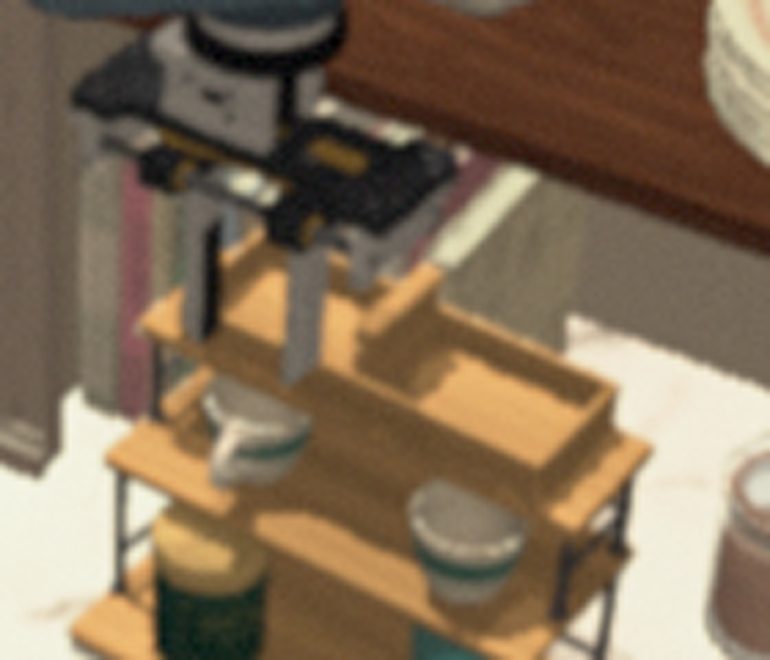

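View pics/t40.png

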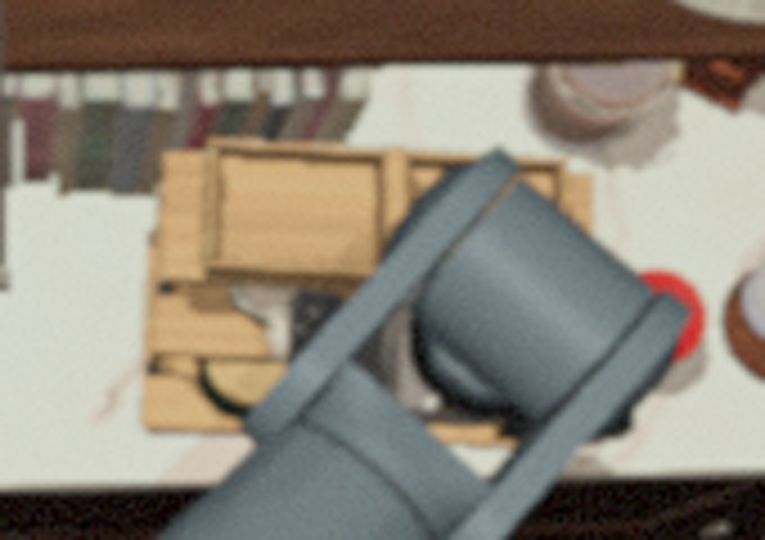

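```bash
python3 -c "
from h import *
f,C=load('wrist','w40')
a=np.radians(-4.0)
def rk(p): d=p[:2]-[509.7,-241.5]; return (d@[np.cos(a),np.sin(a)]).round(1),(d@[-np.sin(a),np.cos(a)]).round(1)
save(f,'w40c',(100,60,460,170),2.1)
for n,u,z in [('lid front',(222,154),105),('lower edge',(300,153),16),('cup rim front',(211,117),179),('mid edge',(160,132),128),('twin front',(362,131),179),('tray FL',(134,93),232),('tray FR',(424,92),232)]: p=onz(C,u,z); print(n,rk(p))
"
```

```text
lid front (np.float64(-67.3), np.float64(67.6))
lower edge (np.float64(-75.0), np.float64(-31.2))
cup rim front (np.float64(-25.3), np.float64(63.4))
mid edge (np.float64(-40.1), np.float64(131.6))
twin front (np.float64(-38.3), np.float64(-79.5))
tray FL (np.float64(-7.0), np.float64(112.0))
tray FR (np.float64(-6.5), np.float64(-113.3))
```

View pics/w40c.png

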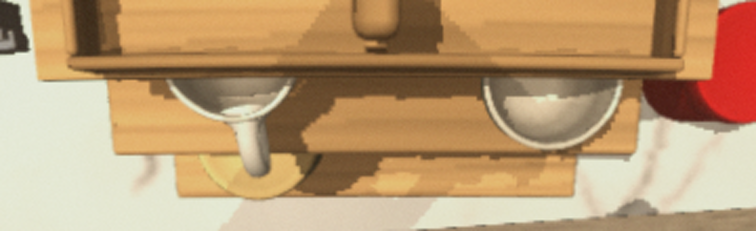

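```bash
python3 -c "
from rig import arm
print(arm.sign_off())"
```

```text
the job is handed in; nothing more can be done
None
```

I put the tin, the cup and the tray away in the order asked and handed the job in at about 51 s of the 72 s allowed. Sign-off gives no verdict, so what follows rests on my last wrist and scene pictures.

- **Tin:** it stands upright on the lower tier. I gripped it, set it on the board, then pushed it in with closed fingers. Its lid front is about 8–9 mm behind the board's front edge.
- **Cup:** it stands upright on the upper tier beside its twin, with the handle towards the front. I turned it round on the counter and placed it by the handle. Its rim front is about 15 mm behind the board's edge.
- **Tray:** it sits in the sockets on top. The tool height at contact matched the seated height (223.9 mm against 223.8 mm expected), and in the pictures it lies flat and square to the rack.
- **Things already on the rack:** the twin cup's rim front measured −37.6, −38.6 and −38.3 mm from the rack's origin in successive views, so it did not move beyond measuring error. The tumbler looked untouched, though I did not measure it.

Some things did not go as planned:

- **Short fingertips:** they turned out about 30 mm shorter than `arm.finger_overhang` says. They met the counter about 34 mm lower than the stated length would give, so I worked from the contact height.
- **Cup slip:** the cup slipped in the first handle grip, touched the front edge of the upper board, and was dragged partly out when I let go. I gripped it again and placed it properly.
- **Tool tilt:** the tool drifted up to 11° from vertical during moves and contacts. I brought it back to about 0° by dragging the closed fingertips on the counter before taking the tray.

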